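Pack the boxed soaps and push the tray over the sill into the curing bay

TASK

Stand all the soap cartons upright in the wooden tray as one closed row running along it, the first flush against the tall end board and each next one flush, broad side to broad side, against the last. Then, with the tray still on the bench, lift its handle end onto the bay's sill and push the tray from behind over the sill, until it lies flat and straight on the deck between sill and back stop with the row still closed. Do not carry the tray: its tall end must never be lifted well clear of what it rests on; leave the other things where they are.

Things in the scene. Friction and masses are not known exactly. Their poses are not given: they have to be found in the camera images.
- carton1: boxed soap: upright plain cardboard carton with a paper band, 64 (own x) x 28 (own y) x 44 mm high, about 80 g, most of it low down; origin at the centre of its underside, z up. Four to six are present, all starting upright on the bench
- carton2: boxed soap: upright plain cardboard carton with a paper band, 64 (own x) x 28 (own y) x 44 mm high, about 80 g, most of it low down; origin at the centre of its underside, z up. Four to six are present, all starting upright on the bench
- carton3: boxed soap: upright plain cardboard carton with a paper band, 64 (own x) x 28 (own y) x 44 mm high, about 80 g, most of it low down; origin at the centre of its underside, z up. Four to six are present, all starting upright on the bench
- carton4: boxed soap: upright plain cardboard carton with a paper band, 64 (own x) x 28 (own y) x 44 mm high, about 80 g, most of it low down; origin at the centre of its underside, z up. Four to six are present, all starting upright on the bench
- carton5: boxed soap: upright plain cardboard carton with a paper band, 64 (own x) x 28 (own y) x 44 mm high, about 80 g, most of it low down; origin at the centre of its underside, z up. Four to six are present, all starting upright on the bench
- carton6: boxed soap: upright plain cardboard carton with a paper band, 64 (own x) x 28 (own y) x 44 mm high, about 80 g, most of it low down; origin at the centre of its underside, z up. Four to six are present, all starting upright on the bench
- tray: loose wooden tray, 96 wide (x) x 200 mm long (y), 0.45 kg; origin: centre of underside, z up. Floor 5 mm thick. At -y a full-width tall end board, 8 mm thick, 45 mm high overall, inner face at y = -92 mm; other walls 18 mm high overall; clear inside 84 x 184 mm; block handle at +y. Starts on the bench, handle end 18 to 45 mm short of the sill. Cartons go 64 mm across it, 28 mm along it
- tray_handle (a point): centre of the top of the tray's block handle, 65 mm above the tray's underside; the block is 26 mm wide across the tray (x) and 16 mm along it (y). Pinched across the 26 mm, the tray can pitch between the fingers
- tray_head (a point): middle of the tray's lower outer edge at the handle end (leading edge), tray y = +100 mm
- tray_tail (a point): middle of the tray's lower outer edge at the tall end board, tray y = -100 mm
- bay: fixed curing bay on the bench, open at the sides, 150 mm wide (x); origin on the bench, middle of the foot of the sill's outer face; +y points into the bay. Steel sill: square-edged bar 12 mm high from y = 0 to 12 mm; behind it a deck 4 mm above the bench up to y = 240 mm, then a back stop 30 mm high. The tray fits between with 28 mm to spare
- jar: bystander: amber jar with a metal cap, 48 mm across, 65 mm high, standing among the cartons; origin at its underside
- bowl: bystander: steel bowl, 130 mm across, 60 mm high, towards the bench's far side; origin at its underside
- jug: bystander: white jug with a handle, 80 mm across, 90 mm high, towards the far side; origin at its underside
- spatula: bystander: green spatula, 240 mm long, lying across the bench beyond the bay
- flask: bystander: white bottle, 60 mm across, 130 mm high, to the right near the robot; origin at its underside
Things that resemble listed ones, but are neither listed nor needed, are in the scene too. What is shaped like the carton1 but green, pink or yellow is not meant.

How it is judged:
By the outcome, as a careful person would: the job done as asked, in the order asked, and still so for the second after the job is handed in, with the robot touching nothing.
Of carton1, carton2, carton3, carton4, carton5, carton6 only 4 to 6 are there at a start; the rules pass over those that are not, and their reading is None.
At some moment in a run one of carton1, carton2, carton3, carton4, carton5, carton6 may be knocked a few centimetres aside while the robot is not near it.
It also fails if it takes over 210 s, if anything falls off the work surface, if the arm or the gripper's body presses on something with over 40 N, if the wrist force passes 120 N, or if a joint passes its speed limit or range.

ROBOT

A 6-joint arm with a two-finger parallel gripper is mounted at the origin on the work surface. World frame = base frame: x ahead of the robot, y to its left, z up, the work surface at z = 0. Lengths are in m, angles in rad, forces in N, time in s.
With the tool pointing down it reaches from about 0.275 to 0.85 m from the base axis. Payload 19 kg.
Tool frame: the origin (TCP) lies midway between the tips of the shut fingers; the grasp point (between the pads) lies 19 mm behind it; z points along the fingers, y is the line along which they close (so a half turn about z gives the same grasp; the last joint's range is limited). The gripper opens to 85 mm and grips with 20 to 120 N. Pads are 22 mm wide; open, the fingers measure 114 mm over their backs; the gripper's body (76 mm by 85 mm) begins 54 mm behind the grasp point. The pads swing forward as they close: fully open they stand 13 mm farther back than shut.
Start: joints at [1.095, 0.15, 1.437, -0, 1.554, -0.134], TCP at [0.193, 0.542, 0.231] pointing down, gripper open.
Joint ranges: [-2.8, 2.8], [-0.68, 2.1], [0.12, 2.68], [-1.39, 4.53], [0.16, 2.79], [-2.81, 2.81]. Speed limits (rad/s): [1.89, 1.89, 2.22, 3.01, 3.01, 3.01].

INTERFACE

Orientations are given as a rotation vector (axis times angle).
In Python, from bench import robot, viewer, order gives the robot as it stands. The module is installed in compiled form; this text tells all that it offers.
- The arm moves only by the shell command python3 -m handwheel 'ROWS' [FORCE]. ROWS is JSON, a list of rows, each an object of numbers: "wx", "wy", "wz": the turn, a rotation vector about the tool's x, y, z in rad; "tx", "ty", "tz": the shift along the tool's x, y, z in m; "jaw": the opening, from 0 (shut) to 1 (fully open). In form: [{"wx": .., "wy": .., "wz": .., "tx": .., "ty": .., "tz": .., "jaw": ..}, ...]. A call has 1 to 12 rows; each row is the pose to reach, as a shift and turn from the pose commanded when the call began, along the tool's axes at that moment; what a row does not reach only later rows make up. A row lasts 1/10 s, in which the tool goes at most 50 mm and 8.59 degrees, less where a joint would pass 70% of its speed; a pose out of reach is approached as far as the arm can. A call with a gripper value outside its range is refused whole. The fingers move at their own pace and stop on an object; FORCE is the grip in N (left out, the last holds). Time passes only in rows, so rows that repeat a pose let the fingers close. It gives the time, the measured TCP pose, the force, the opening and the grip force at its end, in the units of the state.
- robot.get_obs(): the state, without advancing time (a new reading comes with each control period).
- viewer.grab_frame(name): name is "side" or "top" or "wrist"; returns the picture (384x512x3 uint8, red, green, blue); there is no depth.
- viewer.calibration(name): a dict with "vfov" (degrees; the focal length in pixels is half the picture's height over the tangent of half this angle, whatever the lens; pixels are square), "cx", "cy" (the principal point, pixels), "R" (3x3) and "t" (3): a world point X has camera coordinates R X + t; the wrist camera has in their place "tool_from_camera" (4x4, takes a point from camera to tool coordinates, whose origin is the TCP and whose axes are the flange's). Camera axes: x right, y down, z forward; pixel columns grow to the right and rows downward; lengths in m; the calibration is good to about 2 mm. A picture is of the moment at which its call begins: read the wrist's pose just before it. calibration takes no time and is no camera call.
- order.close_job(): hands the job in; it is judged then, once.
The state is a dict: "time": time; "q": joint angles; "qd": joint speeds; "effort": joint torques, N m; "tool_pos": TCP position; "ee_rot": TCP orientation; "contact_force": force on the tool from outside, world axes, zero at the start; "moment": the same for the moment, N m; "width": opening from 0.0 (shut) to 1.0 (fully open); "grip_force": force on a finger pad.
Only numpy, scipy, OpenCV 4.12 (cv2) and the standard library are available. Lean on these libraries where they do the work, as an engineer would, in place of code of your own. Each camera call takes 0.05 s, during which the arm holds its last target. There are 200 camera calls.

## Working session

There is one attempt and no reset: what is moved stays moved. The work goes in short steps, Python scripts to look and compute and a shell command to move; the robot and the scene stay as the last step left them, time stands still between calls to the robot, and variables do not carry over. Pictures are saved under pics/ and viewed, at most 14 in all, crops included, and the job is handed in when it is done.

```bash
mkdir -p pics; cat > h.py <<'E'
import numpy as np, cv2
from scipy.spatial.transform import Rotation as Ro
from bench import robot, viewer, order
def cam(n):
    c=viewer.calibration(n); f=192/np.tan(np.radians(c['vfov'])/2)
    if n=='wrist':
        o=robot.get_obs(); T=np.array(c['tool_from_camera'])
        Rw=Ro.from_rotvec(o['ee_rot']).as_matrix()
        Rc=Rw@T[:3,:3]; p=Rw@T[:3,3]+np.array(o['tool_pos'])
    else:
        R=np.array(c['R']); Rc=R.T; p=-R.T@np.array(c['t'])
    return f,c['cx'],c['cy'],Rc,p
def back(C,uv,z):
    f,cx,cy,Rc,p=C; uv=np.atleast_2d(uv).astype(float)
    d=np.c_[(uv[:,0]-cx)/f,(uv[:,1]-cy)/f,np.ones(len(uv))]@Rc.T
    return p+d*((z-p[2])/d[:,2])[:,None]
def proj(C,X):
    f,cx,cy,Rc,p=C; q=(np.atleast_2d(X)-p)@Rc
    return np.c_[cx+f*q[:,0]/q[:,2],cy+f*q[:,1]/q[:,2]]
def snap(n,name,crop=None,s=1):
    C=cam(n); im=viewer.grab_frame(n); np.savez('pics/'+name,*C); 
    cv2.imwrite(f'pics/{name}_raw.png',im[:,:,::-1])
    b=im[:,:,::-1]
    if crop: b=b[crop[1]:crop[3],crop[0]:crop[2]]
    cv2.imwrite(f'pics/{name}.png',cv2.resize(b,None,fx=s,fy=s,interpolation=cv2.INTER_CUBIC)); return C
def load(name):
    z=np.load(f'pics/{name}.npz'); return tuple(z[k] for k in z.files)
E
python3 - <<'E'
from h import *
for n in('top','side'):
    C=snap(n,n+'0',None,1.5); print(n,C)
o=robot.get_obs(); print(o)
print(viewer.calibration('wrist'))
E
```

```text
top (np.float64(419.31762994115945), 250.39302569580366, 194.33061537137783, array([[-0.02750186, -0.9981139 ,  0.05488427],
       [-0.99942877,  0.02637626, -0.02112871],
       [ 0.01964122, -0.055434  , -0.99826915]]), array([ 0.52999832, -0.03240114,  1.28240161]))
side (np.float64(351.0853508431104), 253.1750899048032, 188.65390786083404, array([[ 0.89680196, -0.33270931,  0.29163465],
       [-0.44229862, -0.65799539,  0.60943744],
       [-0.01087126, -0.67553429, -0.73724842]]), array([ 0.27084781, -0.72077251,  0.8731407 ]))
{'time': 0.1, 'q': array([ 1.09497715e+00,  1.50949509e-01,  1.43796038e+00,  1.21550587e-05,
        1.55379568e+00, -1.33993043e-01]), 'qd': array([ 7.49676494e-04,  5.38523738e-05, -2.17238954e-03, -1.51140076e-03,
        8.32568437e-04, -6.64760171e-04]), 'effort': array([ 4.24194324e-03, -7.14374185e+01, -5.71790600e+01, -1.43704824e-04,
        7.22063152e-03, -2.06337859e-05]), 'tool_pos': array([0.19265394, 0.54153116, 0.23073141]), 'ee_rot': array([-5.34270403e-01, -3.09547812e+00,  1.66162831e-03]), 'contact_force': array([-0.27938115, -0.07095588, -0.10627649]), 'moment': array([-0.01820414,  0.05616026,  0.0489194 ]), 'grip_force': 0.0, 'width': 1.0035409433824087}
{'vfov': 60.80692090519554, 'cx': 259.6153242408597, 'cy': 190.4813998016521, 'tool_from_camera': array([[-5.33210540e-04, -9.53767547e-01, -3.00544810e-01,
         7.71300369e-02],
       [ 9.99999242e-01, -8.42226387e-04,  8.98628257e-04,
         3.21152506e-04],
       [-1.11020924e-03, -3.00544103e-01,  9.53767272e-01,
        -1.41551624e-01],
       [ 0.00000000e+00,  0.00000000e+00,  0.00000000e+00,
         1.00000000e+00]])}
```

View pics/top0.png

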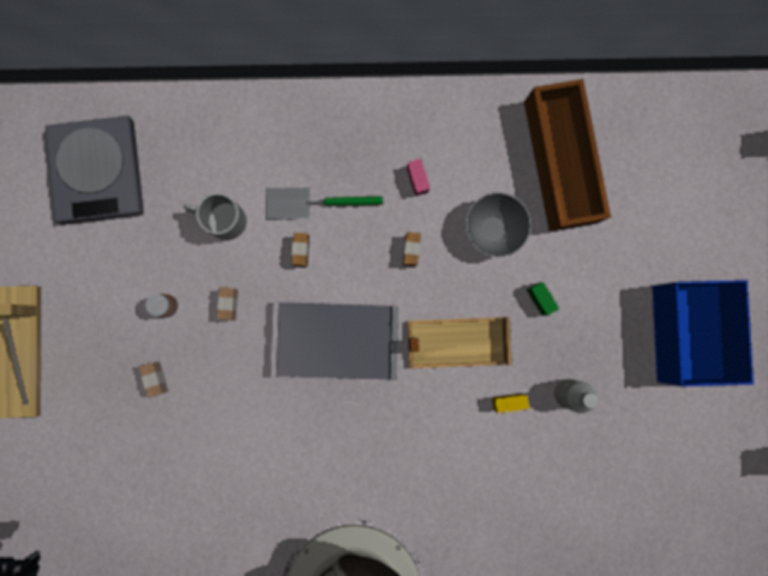

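View pics/side0.png

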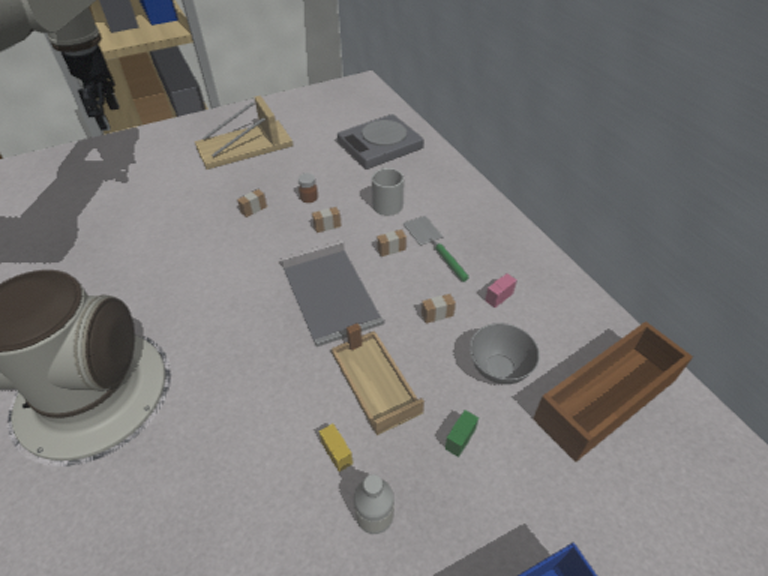

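```bash
python3 - <<'E'
import cv2
b=cv2.imread('pics/top0_raw.png')
cv2.imwrite('pics/topc.png',cv2.resize(b[145:275,85:350],None,fx=3,fy=3,interpolation=cv2.INTER_CUBIC))
E
```

```text
(no output)
```

View pics/topc.png

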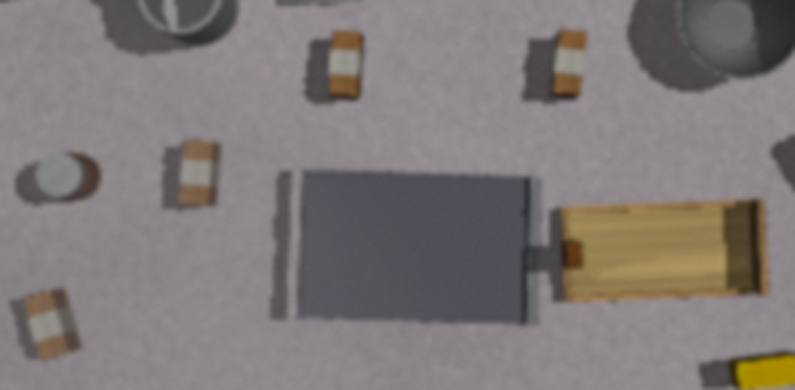

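```bash
cat > m.py <<'E'
from h import *
C=load('top0'); g=lambda p:np.array(p)/3+[85,145]
def P(n,p,z): print(n,back(C,g(p),z).round(4).tolist())
for n,a,b in [('A',(35,296),(52,354)),('B',(199,141),(193,204)),('C',(345,31),(343,96)),('D',(573,31),(566,96))]:
    X=back(C,g([a,b]),.044); d=X[0]-X[1]; print(n,X.mean(0).round(4),'len',np.linalg.norm(d).round(4),'yaw of long axis',np.arctan2(d[1],d[0]).round(3))
P('traytop handle',[(573,254)],.065)
P('tray head corners',[(562,208),(562,300)],.018)
P('tray tail outer',[(764,200),(766,293)],.045)
P('sill outer edge',[(541,178),(538,324)],.012)
P('sill inner edge',[(531,178),(527,324)],.012)
P('deck far',[(300,171),(299,318)],.004)
P('stop',[(279,171),(274,318)],.03)
P('jar',[(59,175)],.065)
E
python3 m.py
```

```text
A [0.4375 0.3859 0.044 ] len 0.0587 yaw of long axis 0.275
B [0.5818 0.2363 0.044 ] len 0.062 yaw of long axis -0.109
C [0.6856 0.0893 0.044 ] len 0.0645 yaw of long axis -0.051
D [ 0.68   -0.1336  0.044 ] len 0.0652 yaw of long axis -0.138
traytop handle [[0.4924, -0.1296, 0.065]]
tray head corners [[0.5374, -0.1237, 0.018], [0.4454, -0.1209, 0.018]]
tray tail outer [[0.5396, -0.3215, 0.045], [0.4483, -0.3199, 0.045]]
sill outer edge [[0.5683, -0.1038, 0.012], [0.4217, -0.0964, 0.012]]
sill inner edge [[0.5685, -0.0936, 0.012], [0.4221, -0.0854, 0.012]]
deck far [[0.5822, 0.1401, 0.004], [0.4341, 0.1439, 0.004]]
stop [[0.5817, 0.1573, 0.03], [0.4367, 0.1649, 0.03]]
jar [[0.582, 0.3629, 0.065]]
```

```bash
cat >> h.py <<'E'
def plan(x,y,z,yaw=None,flip=None):
    """shift/turn in tool axes to a tool-down pose, closing line along angle yaw (mod pi)"""
    o=robot.get_obs(); R=Ro.from_rotvec(o['ee_rot']); p=np.array(o['tool_pos'])
    ty=R.as_matrix()[:,1]; cur=np.arctan2(ty[1],ty[0])
    if yaw is None: yaw=cur
    else:
        yaw=cur+(yaw-cur+np.pi/2)%np.pi-np.pi/2
        if flip: yaw+=flip*np.pi
    yv=np.array([np.cos(yaw),np.sin(yaw),0]); zv=np.array([0,0,-1.]); xv=np.cross(yv,zv)
    w=(R.inv()*Ro.from_matrix(np.c_[xv,yv,zv])).as_rotvec(); t=R.inv().apply(np.array([x,y,z])-p)
    print('pos',p.round(4),'cur yaw',cur.round(3),'q',np.array(o['q']).round(2),'t',round(o['time'],1))
    print('  w',w.round(3),'t',t.round(4))
E
python3 - <<'E'
from h import *
for a in [(.68,-.1336,.16,-.138),(.4375,.386,.16,.275)]: plan(*a)
E
```

```text
pos [0.1927 0.5415 0.2307] cur yaw 1.229 q [ 1.09  0.15  1.44  0.    1.55 -0.13] t 0.1
  w [-1.000e-03  1.000e-03  1.367e+00] t [-0.6855 -0.4726  0.0711]
pos [0.1927 0.5415 0.2307] cur yaw 1.229 q [ 1.09  0.15  1.44  0.    1.55 -0.13] t 0.1
  w [-0.001  0.     0.954] t [-0.2828 -0.0644  0.0708]
```

```bash
python3 -m handwheel '[{"wz":0.5,"tx":-0.15,"ty":-0.03,"tz":0.03},{"wz":0.954,"tx":-0.283,"ty":-0.064,"tz":0.07},{"wz":0.954,"tx":-0.283,"ty":-0.064,"tz":0.07},{"wz":0.954,"tx":-0.283,"ty":-0.064,"tz":0.07},{"wz":0.954,"tx":-0.283,"ty":-0.064,"tz":0.07},{"wz":0.954,"tx":-0.283,"ty":-0.064,"tz":0.07},{"wz":0.954,"tx":-0.283,"ty":-0.064,"tz":0.07},{"wz":0.954,"tx":-0.283,"ty":-0.064,"tz":0.07},{"wz":0.954,"tx":-0.283,"ty":-0.064,"tz":0.07},{"wz":0.954,"tx":-0.283,"ty":-0.064,"tz":0.07}]' 40 && python3 - <<'E'
from h import *
C=snap('wrist','w1',None,1.5); print(proj(C,[.4375,.386,.044]))
E
```

```text
validation failed for argument at $[0]...
```

```bash
python3 -m handwheel '[{"wx":0,"wy":0,"wz":0.5,"tx":-0.15,"ty":-0.03,"tz":0.03,"jaw":1},{"wx":0,"wy":0,"wz":0.954,"tx":-0.283,"ty":-0.064,"tz":0.07,"jaw":1},{"wx":0,"wy":0,"wz":0.954,"tx":-0.283,"ty":-0.064,"tz":0.07,"jaw":1},{"wx":0,"wy":0,"wz":0.954,"tx":-0.283,"ty":-0.064,"tz":0.07,"jaw":1},{"wx":0,"wy":0,"wz":0.954,"tx":-0.283,"ty":-0.064,"tz":0.07,"jaw":1},{"wx":0,"wy":0,"wz":0.954,"tx":-0.283,"ty":-0.064,"tz":0.07,"jaw":1},{"wx":0,"wy":0,"wz":0.954,"tx":-0.283,"ty":-0.064,"tz":0.07,"jaw":1},{"wx":0,"wy":0,"wz":0.954,"tx":-0.283,"ty":-0.064,"tz":0.07,"jaw":1},{"wx":0,"wy":0,"wz":0.954,"tx":-0.283,"ty":-0.064,"tz":0.07,"jaw":1}]' 40 && python3 - <<'E'
from h import *
C=snap('wrist','w1',None,1.5); print(proj(C,[.4375,.386,.044])*1.5)
E
```

```text
time: 1.0
tool_pos: [0.4375, 0.3868, 0.1613]
ee_rot: [-1.893, -2.507, 0.0]
contact_force: [0.4, 1.0, 0.6]
width: 1.002
grip_force: 0.0
[[388.87086769 280.07064028]]
```

View pics/w1.png

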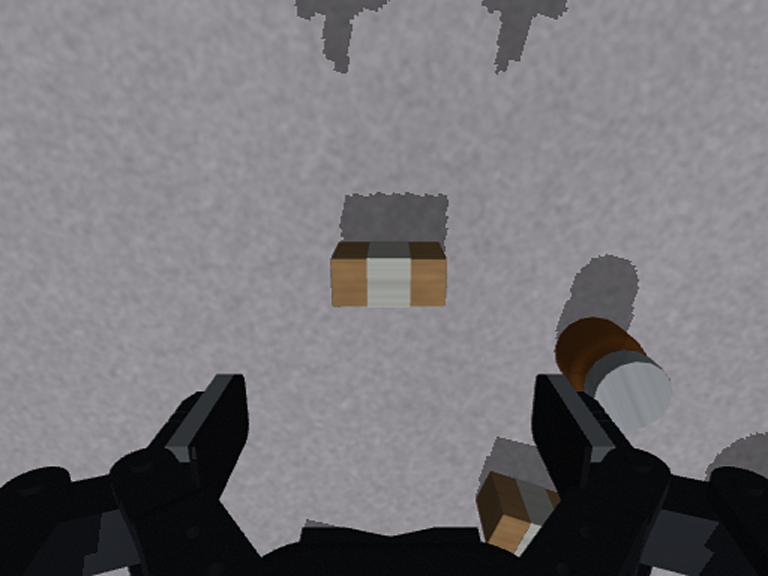

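```bash
python3 -m handwheel '[{"wx":0,"wy":0,"wz":0,"tx":0,"ty":0,"tz":0.05,"jaw":1},{"wx":0,"wy":0,"wz":0,"tx":0,"ty":0,"tz":0.1,"jaw":1},{"wx":0,"wy":0,"wz":0,"tx":0,"ty":0,"tz":0.14,"jaw":1},{"wx":0,"wy":0,"wz":0,"tx":0,"ty":0,"tz":0.152,"jaw":1},{"wx":0,"wy":0,"wz":0,"tx":0,"ty":0,"tz":0.152,"jaw":0.6},{"wx":0,"wy":0,"wz":0,"tx":0,"ty":0,"tz":0.152,"jaw":0.6},{"wx":0,"wy":0,"wz":0,"tx":0,"ty":0,"tz":0.152,"jaw":0.6},{"wx":0,"wy":0,"wz":0,"tx":0,"ty":0,"tz":0.152,"jaw":0.6},{"wx":0,"wy":0,"wz":0,"tx":0,"ty":0,"tz":0.152,"jaw":0.6}]' 30 && python3 - <<'E'
from h import *
C=snap('wrist','w2',None,1)
plan(.488,-.22,.20,-.02)
E
```

```text
time: 1.95
tool_pos: [0.4386, 0.3871, 0.011]
ee_rot: [1.896, 2.504, 0.004]
contact_force: [-1.5, 1.4, 10.1]
width: 0.744
grip_force: 36.3
pos [0.4386 0.3871 0.011 ] cur yaw 0.275 q [0.59 0.34 1.68 0.   1.13 0.32] t 2.0
  w [ 0.002 -0.001  0.295] t [-0.5975 -0.1169 -0.1898]
```

View pics/w2.png

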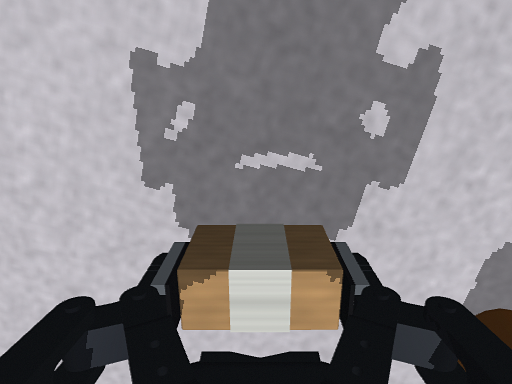

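```bash
python3 -m handwheel '[{"wx":0,"wy":0,"wz":0,"tx":0,"ty":0,"tz":-0.04,"jaw":0.6},{"wx":0,"wy":0,"wz":0,"tx":0,"ty":0,"tz":-0.09,"jaw":0.6},{"wx":0,"wy":0,"wz":0,"tx":0,"ty":0,"tz":-0.139,"jaw":0.6},{"wx":0,"wy":0,"wz":0.05,"tx":-0.03,"ty":-0.008,"tz":-0.17,"jaw":0.6},{"wx":0,"wy":0,"wz":0.275,"tx":-0.733,"ty":-0.153,"tz":-0.239,"jaw":0.6},{"wx":0,"wy":0,"wz":0.275,"tx":-0.733,"ty":-0.153,"tz":-0.239,"jaw":0.6},{"wx":0,"wy":0,"wz":0.275,"tx":-0.733,"ty":-0.153,"tz":-0.239,"jaw":0.6},{"wx":0,"wy":0,"wz":0.275,"tx":-0.733,"ty":-0.153,"tz":-0.239,"jaw":0.6},{"wx":0,"wy":0,"wz":0.275,"tx":-0.733,"ty":-0.153,"tz":-0.239,"jaw":0.6},{"wx":0,"wy":0,"wz":0.275,"tx":-0.733,"ty":-0.153,"tz":-0.239,"jaw":0.6},{"wx":0,"wy":0,"wz":0.275,"tx":-0.733,"ty":-0.153,"tz":-0.239,"jaw":0.6},{"wx":0,"wy":0,"wz":0.275,"tx":-0.733,"ty":-0.153,"tz":-0.239,"jaw":0.6}]' && python3 - <<'E'
from h import *
plan(.49,-.36,.25,0)
E
```

```text
time: 3.2
tool_pos: [0.4665, -0.0437, 0.2189]
ee_rot: [2.22, 2.22, 0.001]
contact_force: [1.6, -0.1, -0.0]
width: 0.742
grip_force: 35.0
pos [ 0.4665 -0.0437  0.2189] cur yaw 0.0 q [-0.26 -0.07  1.69 -0.    1.52 -0.26] t 3.2
  w [0.002 0.001 0.   ] t [-0.3163  0.0235 -0.0309]
```

```bash
python3 -m handwheel '[{"wx":0,"wy":0,"wz":0,"tx":-0.3163,"ty":0.0235,"tz":-0.031,"jaw":0.6},{"wx":0,"wy":0,"wz":0,"tx":-0.3163,"ty":0.0235,"tz":-0.031,"jaw":0.6},{"wx":0,"wy":0,"wz":0,"tx":-0.3163,"ty":0.0235,"tz":-0.031,"jaw":0.6},{"wx":0,"wy":0,"wz":0,"tx":-0.3163,"ty":0.0235,"tz":-0.031,"jaw":0.6},{"wx":0,"wy":0,"wz":0,"tx":-0.3163,"ty":0.0235,"tz":-0.031,"jaw":0.6},{"wx":0,"wy":0,"wz":0,"tx":-0.3163,"ty":0.0235,"tz":-0.031,"jaw":0.6},{"wx":0,"wy":0,"wz":0,"tx":-0.3163,"ty":0.0235,"tz":-0.031,"jaw":0.6},{"wx":0,"wy":0,"wz":0,"tx":-0.3163,"ty":0.0235,"tz":-0.031,"jaw":0.6},{"wx":0,"wy":0,"wz":0,"tx":-0.3163,"ty":0.0235,"tz":-0.031,"jaw":0.6}]' && python3 - <<'E'
from h import *
C=snap('wrist','w3',None,1.5)
E
```

```text
time: 4.1
tool_pos: [0.4902, -0.3579, 0.2489]
ee_rot: [2.222, 2.221, 0.0]
contact_force: [1.0, 0.8, -1.9]
width: 0.743
grip_force: 35.0
```

View pics/w3.png

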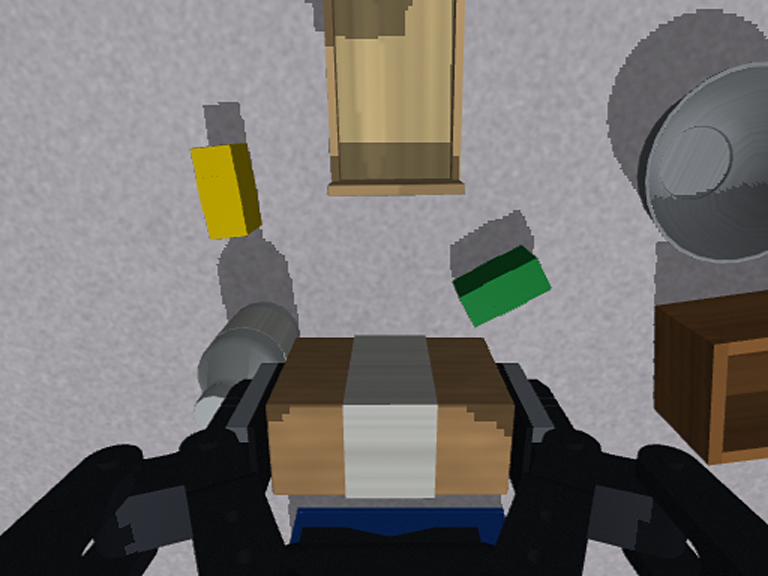

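```bash
python3 - <<'E'
from h import *
C=load('w3'); g=lambda p:np.array(p)/1.5
def P(n,p,z):
    X=back(C,g(p),z); d=X[1]-X[0]; print(n,X.round(4).tolist(),np.linalg.norm(d).round(4),np.arctan2(d[1],d[0]).round(3))
P('outer',[(328,195),(464,193.5)],.045)
P('inner',[(328,185),(464,182.5)],.045)
P('left wall',[(330,160),(325,20)],.018)
P('right wall',[(461,160),(465,20)],.018)
E
```

```text
outer [[0.4474, -0.3228, 0.045], [0.5422, -0.3218, 0.045]] 0.0948 0.01
inner [[0.4477, -0.3159, 0.045], [0.5419, -0.3143, 0.045]] 0.0942 0.017
left wall [[0.4466, -0.3005, 0.018], [0.4466, -0.2082, 0.018]] 0.0923 1.57
right wall [[0.543, -0.3006, 0.018], [0.5418, -0.2083, 0.018]] 0.0924 1.584
```

```bash
python3 -m handwheel '[{"wx":0,"wy":0,"wz":-0.012,"tx":0.04,"ty":0.0046,"tz":0.03,"jaw":0.6},{"wx":0,"wy":0,"wz":-0.012,"tx":0.065,"ty":0.0046,"tz":0.06,"jaw":0.6},{"wx":0,"wy":0,"wz":-0.012,"tx":0.065,"ty":0.0046,"tz":0.11,"jaw":0.6},{"wx":0,"wy":0,"wz":-0.012,"tx":0.065,"ty":0.0046,"tz":0.16,"jaw":0.6},{"wx":0,"wy":0,"wz":-0.012,"tx":0.065,"ty":0.0046,"tz":0.2,"jaw":0.6},{"wx":0,"wy":0,"wz":-0.012,"tx":0.065,"ty":0.0046,"tz":0.222,"jaw":0.6},{"wx":0,"wy":0,"wz":-0.012,"tx":0.065,"ty":0.0046,"tz":0.23,"jaw":0.6},{"wx":0,"wy":0,"wz":-0.012,"tx":0.065,"ty":0.0046,"tz":0.232,"jaw":0.6},{"wx":0,"wy":0,"wz":-0.012,"tx":0.065,"ty":0.0046,"tz":0.232,"jaw":0.6}]'
```

```text
time: 5.05
tool_pos: [0.4956, -0.293, 0.018]
ee_rot: [2.206, 2.234, 0.0]
contact_force: [1.0, -0.6, -1.3]
width: 0.744
grip_force: 35.0
```

```bash
python3 -m handwheel '[{"wx":0,"wy":0,"wz":0,"tx":0,"ty":0,"tz":0.0015,"jaw":0.6},{"wx":0,"wy":0,"wz":0,"tx":-0.002,"ty":0,"tz":0.0015,"jaw":0.6},{"wx":0,"wy":0,"wz":0,"tx":-0.004,"ty":0,"tz":0.0015,"jaw":0.6},{"wx":0,"wy":0,"wz":0,"tx":-0.005,"ty":0,"tz":0.0015,"jaw":0.6}]'
```

```text
time: 5.45
tool_pos: [0.4954, -0.2982, 0.016]
ee_rot: [2.208, 2.234, 0.001]
contact_force: [-0.5, 7.2, 7.7]
width: 0.742
grip_force: 36.0
```

```bash
python3 -m handwheel '[{"wx":0,"wy":0,"wz":0,"tx":-0.001,"ty":0,"tz":0.001,"jaw":0.6},{"wx":0,"wy":0,"wz":0,"tx":-0.002,"ty":0,"tz":0.001,"jaw":0.6}]'
```

```text
time: 5.65
tool_pos: [0.4957, -0.2995, 0.016]
ee_rot: [2.207, 2.234, 0.002]
contact_force: [-2.6, 13.6, 22.8]
width: 0.745
grip_force: 37.9
```

```bash
python3 -m handwheel '[{"wx":0,"wy":0,"wz":0,"tx":0.001,"ty":0,"tz":-0.001,"jaw":1},{"wx":0,"wy":0,"wz":0,"tx":0.001,"ty":0,"tz":-0.001,"jaw":1},{"wx":0,"wy":0,"wz":0,"tx":0.001,"ty":0,"tz":-0.001,"jaw":1},{"wx":0,"wy":0,"wz":0,"tx":0,"ty":0,"tz":-0.03,"jaw":1},{"wx":0,"wy":0,"wz":0,"tx":0,"ty":0,"tz":-0.08,"jaw":1},{"wx":0,"wy":0,"wz":0.05,"tx":0.03,"ty":0.03,"tz":-0.11,"jaw":1},{"wx":0,"wy":0,"wz":0.151,"tx":0.1635,"ty":0.1865,"tz":-0.144,"jaw":1},{"wx":0,"wy":0,"wz":0.151,"tx":0.1635,"ty":0.1865,"tz":-0.144,"jaw":1},{"wx":0,"wy":0,"wz":0.151,"tx":0.1635,"ty":0.1865,"tz":-0.144,"jaw":1},{"wx":0,"wy":0,"wz":0.151,"tx":0.1635,"ty":0.1865,"tz":-0.144,"jaw":1},{"wx":0,"wy":0,"wz":0.151,"tx":0.1635,"ty":0.1865,"tz":-0.144,"jaw":1},{"wx":0,"wy":0,"wz":0.151,"tx":0.1635,"ty":0.1865,"tz":-0.144,"jaw":1}]' && python3 - <<'E'
from h import *
b=[]
C=snap('wrist','w4'); T=snap('top','t4'); print(proj(C,[.68,-.1336,.044]))
im=np.hstack([cv2.resize(cv2.imread('pics/w4_raw.png')[80:300,120:400],None,fx=1.4,fy=1.4),cv2.resize(cv2.imread('pics/t4_raw.png')[145:275,85:350],None,fx=1.5,fy=2.37)])
cv2.imwrite('pics/v4.png',im); plan(.68,-.1336,.009,-.138)
E
```

```text
time: 6.85
tool_pos: [0.6804, -0.133, 0.1576]
ee_rot: [-2.368, -2.064, 0.0]
contact_force: [-0.0, -0.1, 0.8]
width: 0.999
grip_force: 0.0
[[259.51089249 187.90747337]]
pos [ 0.6789 -0.1349  0.1574] cur yaw -0.139 q [-0.31  0.43  1.24 -0.    1.48 -0.17] t 7.0
  w [-0.001  0.    -0.001] t [0.0015 0.0011 0.1484]
```

View pics/v4.png

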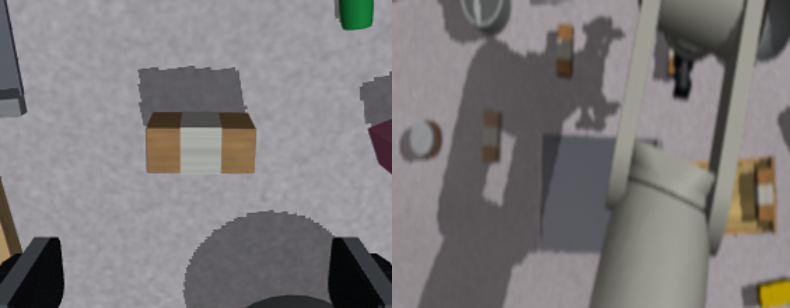

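```bash
python3 -m handwheel '[{"wx":0,"wy":0,"wz":0,"tx":0.001,"ty":0.003,"tz":0.05,"jaw":1},{"wx":0,"wy":0,"wz":0,"tx":0.001,"ty":0.003,"tz":0.1,"jaw":1},{"wx":0,"wy":0,"wz":0,"tx":0.001,"ty":0.003,"tz":0.138,"jaw":1},{"wx":0,"wy":0,"wz":0,"tx":0.001,"ty":0.003,"tz":0.148,"jaw":1},{"wx":0,"wy":0,"wz":0,"tx":0.001,"ty":0.003,"tz":0.148,"jaw":0.6},{"wx":0,"wy":0,"wz":0,"tx":0.001,"ty":0.003,"tz":0.148,"jaw":0.6},{"wx":0,"wy":0,"wz":0,"tx":0.001,"ty":0.003,"tz":0.148,"jaw":0.6},{"wx":0,"wy":0,"wz":0,"tx":0.001,"ty":0.003,"tz":0.148,"jaw":0.6},{"wx":0,"wy":0,"wz":0,"tx":0.001,"ty":0.003,"tz":0.11,"jaw":0.6},{"wx":0,"wy":0,"wz":0,"tx":0.001,"ty":0.003,"tz":0.06,"jaw":0.6},{"wx":0,"wy":0,"wz":0,"tx":0.001,"ty":0.003,"tz":0.02,"jaw":0.6},{"wx":0,"wy":0,"wz":0,"tx":0.001,"ty":0.003,"tz":0.02,"jaw":0.6}]' 30 && python3 - <<'E'
from h import *
plan(.495,-.2655,.09,.012)
E
```

```text
time: 8.15
tool_pos: [0.6849, -0.1342, 0.1459]
ee_rot: [2.363, 2.056, 0.008]
contact_force: [0.0, 0.3, -0.8]
width: 0.744
grip_force: 35.2
pos [ 0.6849 -0.1342  0.1459] cur yaw -0.139 q [-0.3   0.44  1.25 -0.    1.45 -0.16] t 8.2
  w [ 0.01   0.003 -0.151] t [-0.1562 -0.1705  0.0545]
```

```bash
python3 -m handwheel '[{"wx":0,"wy":0,"wz":-0.151,"tx":-0.156,"ty":-0.1705,"tz":0.0,"jaw":0.6},{"wx":0,"wy":0,"wz":-0.151,"tx":-0.156,"ty":-0.1705,"tz":0.0,"jaw":0.6},{"wx":0,"wy":0,"wz":-0.151,"tx":-0.156,"ty":-0.1705,"tz":0.0,"jaw":0.6},{"wx":0,"wy":0,"wz":-0.151,"tx":-0.156,"ty":-0.1705,"tz":0.0,"jaw":0.6},{"wx":0,"wy":0,"wz":-0.151,"tx":-0.156,"ty":-0.1705,"tz":0.0,"jaw":0.6},{"wx":0,"wy":0,"wz":-0.151,"tx":-0.156,"ty":-0.1705,"tz":0.0,"jaw":0.6},{"wx":0,"wy":0,"wz":-0.151,"tx":-0.156,"ty":-0.1705,"tz":0.04,"jaw":0.6},{"wx":0,"wy":0,"wz":-0.151,"tx":-0.156,"ty":-0.1705,"tz":0.08,"jaw":0.6},{"wx":0,"wy":0,"wz":-0.151,"tx":-0.156,"ty":-0.1705,"tz":0.1,"jaw":0.6},{"wx":0,"wy":0,"wz":-0.151,"tx":-0.156,"ty":-0.1705,"tz":0.1,"jaw":0.6}]'; python3 - <<'E'
from h import *
plan(.495,-.2655,.018,.012)
print(viewer.grab_frame('side').shape)
E
```

```text
time: 9.15
tool_pos: [0.4913, -0.2633, 0.0356]
ee_rot: [-2.205, -2.232, 0.001]
contact_force: [-0.1, 0.2, -0.3]
width: 0.746
grip_force: 35.1
pos [ 0.4913 -0.2633  0.0356] cur yaw 0.012 q [-0.63  0.26  1.72  0.    1.16 -0.64] t 9.2
  w [-0.003 -0.003  0.   ] t [-0.0023  0.0037  0.0176]
(384, 512, 3)
```

```bash
python3 -m handwheel '[{"wx":0,"wy":0,"wz":0,"tx":0,"ty":0.0037,"tz":0.012,"jaw":0.6},{"wx":0,"wy":0,"wz":0,"tx":0,"ty":0.0037,"tz":0.018,"jaw":0.6},{"wx":0,"wy":0,"wz":0,"tx":0,"ty":0.0037,"tz":0.0185,"jaw":0.6},{"wx":0,"wy":0,"wz":0,"tx":-0.003,"ty":0.0037,"tz":0.019,"jaw":0.6},{"wx":0,"wy":0,"wz":0,"tx":-0.005,"ty":0.0037,"tz":0.019,"jaw":0.6}]'
```

```text
time: 9.7
tool_pos: [0.4961, -0.2699, 0.0195]
ee_rot: [2.208, 2.234, -0.0]
contact_force: [0.4, -0.2, 0.4]
width: 0.745
grip_force: 35.1
```

```bash
python3 -m handwheel '[{"wx":0,"wy":0,"wz":0,"tx":0,"ty":-0.001,"tz":0.002,"jaw":0.6},{"wx":0,"wy":0,"wz":0,"tx":-0.001,"ty":-0.001,"tz":0.0035,"jaw":0.6},{"wx":0,"wy":0,"wz":0,"tx":-0.002,"ty":-0.001,"tz":0.0035,"jaw":0.6},{"wx":0,"wy":0,"wz":0,"tx":-0.0025,"ty":-0.001,"tz":0.0035,"jaw":0.6}]'
```

```text
time: 10.1
tool_pos: [0.4955, -0.2719, 0.017]
ee_rot: [2.207, 2.234, 0.001]
contact_force: [-1.1, 8.3, 17.7]
width: 0.744
grip_force: 37.5
```

```bash
python3 -m handwheel '[{"wx":0,"wy":0,"wz":0,"tx":0.0005,"ty":0,"tz":-0.001,"jaw":1},{"wx":0,"wy":0,"wz":0,"tx":0.0005,"ty":0,"tz":-0.001,"jaw":1},{"wx":0,"wy":0,"wz":0,"tx":0.0005,"ty":0,"tz":-0.001,"jaw":1},{"wx":0,"wy":0,"wz":0,"tx":0,"ty":0,"tz":-0.03,"jaw":1},{"wx":0,"wy":0,"wz":0,"tx":0,"ty":0,"tz":-0.08,"jaw":1},{"wx":0,"wy":0,"wz":0.02,"tx":0.03,"ty":0.02,"tz":-0.12,"jaw":1},{"wx":0,"wy":0,"wz":0.063,"tx":0.359,"ty":0.194,"tz":-0.143,"jaw":1},{"wx":0,"wy":0,"wz":0.063,"tx":0.359,"ty":0.194,"tz":-0.143,"jaw":1},{"wx":0,"wy":0,"wz":0.063,"tx":0.359,"ty":0.194,"tz":-0.143,"jaw":1},{"wx":0,"wy":0,"wz":0.063,"tx":0.359,"ty":0.194,"tz":-0.143,"jaw":1},{"wx":0,"wy":0,"wz":0.063,"tx":0.359,"ty":0.194,"tz":-0.143,"jaw":1},{"wx":0,"wy":0,"wz":0.063,"tx":0.359,"ty":0.194,"tz":-0.143,"jaw":1}]' && python3 -m handwheel '[{"wx":0,"wy":0,"wz":0,"tx":0.125,"ty":0.069,"tz":-0.01,"jaw":1},{"wx":0,"wy":0,"wz":0,"tx":0.125,"ty":0.069,"tz":-0.01,"jaw":1}]' && python3 - <<'E'
from h import *
plan(.6856,.0893,.16,-.051)
E
```

```text
time: 11.3
tool_pos: [0.6507, 0.0242, 0.1534]
ee_rot: [2.277, 2.164, -0.0]
contact_force: [-0.7, -0.8, -0.2]
width: 0.999
grip_force: 0.0
time: 11.5
tool_pos: [0.7034, 0.109, 0.1603]
ee_rot: [2.277, 2.164, -0.0]
contact_force: [0.6, -0.8, 0.5]
width: 0.998
grip_force: 0.0
pos [0.7034 0.109  0.1603] cur yaw -0.051 q [ 0.05  0.46  1.17 -0.    1.5   0.1 ] t 11.5
  w [-0.  0.  0.] t [-0.0206 -0.0167  0.0003]
```

```bash
cat >> h.py <<'E'
def find(C,im,guess,r=.06,z=.044):
    """carton top: bright orange parts near guess -> centre, long-axis yaw"""
    hsv=cv2.cvtColor(im,cv2.COLOR_RGB2HSV); m=cv2.inRange(hsv,(8,60,140),(22,220,255))
    v,u=np.nonzero(m); X=back(C,np.c_[u,v],z); k=np.hypot(*(X[:,:2]-guess).T)<r; X=X[k,:2].astype(np.float32)
    if len(X)<20: return print('no carton',len(X))
    (c,s,a)=cv2.minAreaRect(X*1000); B=cv2.boxPoints((c,s,a)); e=[B[1]-B[0],B[2]-B[1]]; e=max(e,key=np.linalg.norm)
    y=(np.arctan2(e[1],e[0])+np.pi/2)%np.pi-np.pi/2; c=np.array(c)/1000
    print('carton',c.round(4),'size',np.round(s,1),'yaw',round(y,3)); return c[0],c[1],y
E
python3 -m handwheel '[{"wx":0,"wy":0,"wz":0,"tx":-0.0206,"ty":-0.0167,"tz":0,"jaw":1},{"wx":0,"wy":0,"wz":0,"tx":-0.0206,"ty":-0.0167,"tz":0,"jaw":1}]' && python3 - <<'E'
from h import *
C0=load('w4'); find(C0,cv2.imread('pics/w4_raw.png')[:,:,::-1],[.68,-.1336])
C0=load('w1'); find(C0,cv2.imread('pics/w1_raw.png')[:,:,::-1],[.4375,.386])
C=snap('wrist','w5'); r=find(C,cv2.imread('pics/w5_raw.png')[:,:,::-1],[.6856,.0893])
if r: plan(r[0],r[1],.009,r[2])
E
```

```text
time: 11.7
tool_pos: [0.6843, 0.0872, 0.1589]
ee_rot: [-2.275, -2.165, 0.004]
contact_force: [-0.5, 0.7, 0.3]
width: 1.001
grip_force: 0.0
carton [ 0.683 -0.134] size [26.4 62.2] yaw -0.145
carton [0.4428 0.3903] size [40.5  9.1] yaw 0.051
carton [0.6881 0.0894] size [26.3 61.4] yaw -0.08
pos [0.6846 0.0871 0.1597] cur yaw -0.051 q [ 0.02  0.42  1.24 -0.    1.48  0.07] t 11.8
  w [-0.001  0.     0.029] t [0.0025 0.0035 0.1507]
```

```bash
python3 -m handwheel '[{"wx":0,"wy":0,"wz":0.029,"tx":0.002,"ty":0.0035,"tz":0.05,"jaw":1},{"wx":0,"wy":0,"wz":0.029,"tx":0.002,"ty":0.0035,"tz":0.1,"jaw":1},{"wx":0,"wy":0,"wz":0.029,"tx":0.002,"ty":0.0035,"tz":0.14,"jaw":1},{"wx":0,"wy":0,"wz":0.029,"tx":0.002,"ty":0.0035,"tz":0.15,"jaw":1},{"wx":0,"wy":0,"wz":0.029,"tx":0.002,"ty":0.0035,"tz":0.15,"jaw":0.6},{"wx":0,"wy":0,"wz":0.029,"tx":0.002,"ty":0.0035,"tz":0.15,"jaw":0.6},{"wx":0,"wy":0,"wz":0.029,"tx":0.002,"ty":0.0035,"tz":0.15,"jaw":0.6},{"wx":0,"wy":0,"wz":0.029,"tx":0.002,"ty":0.0035,"tz":0.15,"jaw":0.6},{"wx":0,"wy":0,"wz":0.029,"tx":0.002,"ty":0.0035,"tz":0.11,"jaw":0.6},{"wx":0,"wy":0,"wz":0.029,"tx":0.002,"ty":0.0035,"tz":0.06,"jaw":0.6},{"wx":0,"wy":0,"wz":0.029,"tx":0.002,"ty":0.0035,"tz":0.02,"jaw":0.6},{"wx":0,"wy":0,"wz":0.029,"tx":0.002,"ty":0.0035,"tz":0.02,"jaw":0.6}]' 30 && python3 - <<'E'
from h import *
plan(.494,-.2375,.14,.012)
E
```

```text
time: 12.95
tool_pos: [0.6909, 0.0892, 0.1483]
ee_rot: [2.303, 2.126, 0.012]
contact_force: [0.5, -0.4, -0.7]
width: 0.743
grip_force: 35.3
pos [0.6909 0.0892 0.1483] cur yaw -0.08 q [ 0.02  0.43  1.25 -0.    1.45  0.1 ] t 12.9
  w [ 0.01  -0.    -0.092] t [-0.3414 -0.1703  0.0062]
```

```bash
python3 -m handwheel '[{"wx":0,"wy":0,"wz":-0.092,"tx":-0.341,"ty":-0.17,"tz":0.0,"jaw":0.6},{"wx":0,"wy":0,"wz":-0.092,"tx":-0.341,"ty":-0.17,"tz":0.0,"jaw":0.6},{"wx":0,"wy":0,"wz":-0.092,"tx":-0.341,"ty":-0.17,"tz":0.0,"jaw":0.6},{"wx":0,"wy":0,"wz":-0.092,"tx":-0.341,"ty":-0.17,"tz":0.0,"jaw":0.6},{"wx":0,"wy":0,"wz":-0.092,"tx":-0.341,"ty":-0.17,"tz":0.0,"jaw":0.6},{"wx":0,"wy":0,"wz":-0.092,"tx":-0.341,"ty":-0.17,"tz":0.0,"jaw":0.6},{"wx":0,"wy":0,"wz":-0.092,"tx":-0.341,"ty":-0.17,"tz":0.0,"jaw":0.6},{"wx":0,"wy":0,"wz":-0.092,"tx":-0.341,"ty":-0.17,"tz":0.0,"jaw":0.6},{"wx":0,"wy":0,"wz":-0.092,"tx":-0.341,"ty":-0.17,"tz":0.0,"jaw":0.6},{"wx":0,"wy":0,"wz":-0.092,"tx":-0.341,"ty":-0.17,"tz":0.03,"jaw":0.6},{"wx":0,"wy":0,"wz":-0.092,"tx":-0.341,"ty":-0.17,"tz":0.07,"jaw":0.6},{"wx":0,"wy":0,"wz":-0.092,"tx":-0.341,"ty":-0.17,"tz":0.07,"jaw":0.6}]'; python3 - <<'E'
from h import *
plan(.494,-.2375,.018,.012)
E
```

```text
time: 14.15
tool_pos: [0.4901, -0.2355, 0.0665]
ee_rot: [-2.203, -2.23, 0.002]
contact_force: [0.2, 1.5, 0.1]
width: 0.744
grip_force: 35.1
pos [ 0.4901 -0.2355  0.0665] cur yaw 0.012 q [-0.59  0.2   1.72  0.    1.22 -0.6 ] t 14.2
  w [-0.005 -0.004  0.   ] t [-0.0022  0.0042  0.0485]
```

```bash
python3 -m handwheel '[{"wx":0,"wy":0,"wz":0,"tx":-0.001,"ty":0.005,"tz":0.03,"jaw":0.6},{"wx":0,"wy":0,"wz":0,"tx":-0.001,"ty":0.005,"tz":0.044,"jaw":0.6},{"wx":0,"wy":0,"wz":0,"tx":-0.001,"ty":0.005,"tz":0.048,"jaw":0.6},{"wx":0,"wy":0,"wz":0,"tx":-0.004,"ty":0.005,"tz":0.049,"jaw":0.6},{"wx":0,"wy":0,"wz":0,"tx":-0.006,"ty":0.005,"tz":0.049,"jaw":0.6}]'
```

```text
time: 14.65
tool_pos: [0.4974, -0.2437, 0.0226]
ee_rot: [2.207, 2.234, 0.0]
contact_force: [-0.1, 0.7, -0.6]
width: 0.744
grip_force: 35.2
```

```bash
python3 -m handwheel '[{"wx":0,"wy":0,"wz":0,"tx":0.002,"ty":-0.002,"tz":0.002,"jaw":0.6},{"wx":0,"wy":0,"wz":0,"tx":0.002,"ty":-0.002,"tz":0.005,"jaw":0.6},{"wx":0,"wy":0,"wz":0,"tx":0.001,"ty":-0.002,"tz":0.0055,"jaw":0.6},{"wx":0,"wy":0,"wz":0,"tx":-0.001,"ty":-0.002,"tz":0.0055,"jaw":0.6},{"wx":0,"wy":0,"wz":0,"tx":-0.0015,"ty":-0.002,"tz":0.0055,"jaw":0.6}]'
```

```text
time: 15.15
tool_pos: [0.4955, -0.2446, 0.0171]
ee_rot: [2.207, 2.234, 0.001]
contact_force: [0.1, 5.9, 14.8]
width: 0.744
grip_force: 37.4
```

```bash
python3 -m handwheel '[{"wx":0,"wy":0,"wz":0,"tx":0.0005,"ty":0,"tz":-0.001,"jaw":1},{"wx":0,"wy":0,"wz":0,"tx":0.0005,"ty":0,"tz":-0.001,"jaw":1},{"wx":0,"wy":0,"wz":0,"tx":0.0005,"ty":0,"tz":-0.001,"jaw":1},{"wx":0,"wy":0,"wz":0,"tx":0,"ty":0,"tz":-0.03,"jaw":1},{"wx":0,"wy":0,"wz":0,"tx":0,"ty":0,"tz":-0.08,"jaw":1},{"wx":0,"wy":0,"wz":0.02,"tx":0.03,"ty":0.01,"tz":-0.12,"jaw":1},{"wx":0,"wy":0,"wz":0.121,"tx":0.48,"ty":0.092,"tz":-0.143,"jaw":1},{"wx":0,"wy":0,"wz":0.121,"tx":0.48,"ty":0.092,"tz":-0.143,"jaw":1},{"wx":0,"wy":0,"wz":0.121,"tx":0.48,"ty":0.092,"tz":-0.143,"jaw":1},{"wx":0,"wy":0,"wz":0.121,"tx":0.48,"ty":0.092,"tz":-0.143,"jaw":1},{"wx":0,"wy":0,"wz":0.121,"tx":0.48,"ty":0.092,"tz":-0.143,"jaw":1},{"wx":0,"wy":0,"wz":0.121,"tx":0.48,"ty":0.092,"tz":-0.143,"jaw":1}]' && python3 - <<'E'
from h import *
plan(.5818,.2363,.16,-.109)
E
```

```text
time: 16.35
tool_pos: [0.5546, 0.0822, 0.1508]
ee_rot: [2.339, 2.097, 0.0]
contact_force: [2.0, -0.8, 0.1]
width: 1.0
grip_force: 0.0
pos [0.5546 0.0822 0.1508] cur yaw -0.109 q [ 0.01  0.16  1.59 -0.    1.39  0.12] t 16.4
  w [ 0.  0. -0.] t [ 0.1561  0.0103 -0.0092]
```

```bash
python3 -m handwheel '[{"wx":0,"wy":0,"wz":0,"tx":0.156,"ty":0.0103,"tz":-0.009,"jaw":1},{"wx":0,"wy":0,"wz":0,"tx":0.156,"ty":0.0103,"tz":-0.009,"jaw":1},{"wx":0,"wy":0,"wz":0,"tx":0.156,"ty":0.0103,"tz":-0.009,"jaw":1},{"wx":0,"wy":0,"wz":0,"tx":0.156,"ty":0.0103,"tz":-0.009,"jaw":1},{"wx":0,"wy":0,"wz":0,"tx":0.156,"ty":0.0103,"tz":-0.009,"jaw":1}]' && python3 - <<'E'
from h import *
C=snap('wrist','w6'); r=find(C,cv2.imread('pics/w6_raw.png')[:,:,::-1],[.5818,.2363])
if r: plan(r[0],r[1],.009,r[2])
E
```

```text
time: 16.85
tool_pos: [0.5816, 0.2355, 0.159]
ee_rot: [-2.336, -2.1, 0.001]
contact_force: [-0.3, -0.4, -0.0]
width: 0.999
grip_force: 0.0
carton [0.5833 0.2356] size [19.4 58.5] yaw -0.214
pos [0.5816 0.2341 0.1591] cur yaw -0.108 q [ 0.26  0.29  1.41 -0.    1.44  0.37] t 16.9
  w [-0.001  0.001  0.106] t [0.0017 0.0016 0.1501]
```

View pics/w6.png

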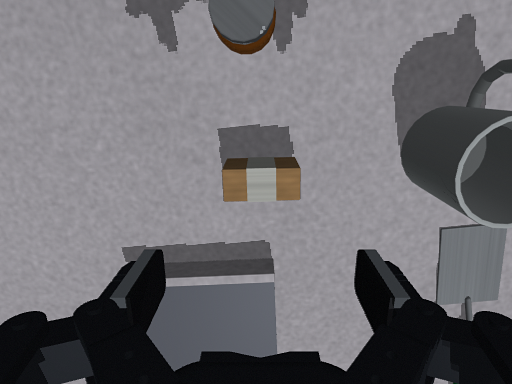

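```bash
python3 -m handwheel '[{"wx":0,"wy":0,"wz":-0.035,"tx":0.002,"ty":0.001,"tz":0.05,"jaw":1},{"wx":0,"wy":0,"wz":-0.035,"tx":0.002,"ty":0.001,"tz":0.1,"jaw":1},{"wx":0,"wy":0,"wz":-0.035,"tx":0.002,"ty":0.001,"tz":0.14,"jaw":1},{"wx":0,"wy":0,"wz":-0.035,"tx":0.002,"ty":0.001,"tz":0.15,"jaw":1},{"wx":0,"wy":0,"wz":-0.035,"tx":0.002,"ty":0.001,"tz":0.15,"jaw":0.6},{"wx":0,"wy":0,"wz":-0.035,"tx":0.002,"ty":0.001,"tz":0.15,"jaw":0.6},{"wx":0,"wy":0,"wz":-0.035,"tx":0.002,"ty":0.001,"tz":0.15,"jaw":0.6},{"wx":0,"wy":0,"wz":-0.035,"tx":0.002,"ty":0.001,"tz":0.15,"jaw":0.6},{"wx":0,"wy":0,"wz":-0.035,"tx":0.002,"ty":0.001,"tz":0.11,"jaw":0.6},{"wx":0,"wy":0,"wz":-0.035,"tx":0.002,"ty":0.001,"tz":0.06,"jaw":0.6},{"wx":0,"wy":0,"wz":-0.035,"tx":0.002,"ty":0.001,"tz":0.02,"jaw":0.6},{"wx":0,"wy":0,"wz":-0.035,"tx":0.002,"ty":0.001,"tz":0.02,"jaw":0.6}]' 30 && python3 - <<'E'
from h import *
plan(.495,-.2095,.15,.012)
E
```

```text
time: 18.1
tool_pos: [0.5853, 0.2368, 0.1469]
ee_rot: [2.298, 2.135, 0.014]
contact_force: [0.7, 0.3, -1.0]
width: 0.742
grip_force: 35.2
pos [0.5853 0.2368 0.1469] cur yaw -0.074 q [ 0.26  0.3   1.43 -0.    1.4   0.34] t 18.1
  w [ 0.01  -0.003 -0.086] t [-0.4517 -0.0572 -0.0051]
```

```bash
python3 -m handwheel '[{"wx":0,"wy":0,"wz":-0.086,"tx":-0.452,"ty":-0.057,"tz":0.0,"jaw":0.6},{"wx":0,"wy":0,"wz":-0.086,"tx":-0.452,"ty":-0.057,"tz":0.0,"jaw":0.6},{"wx":0,"wy":0,"wz":-0.086,"tx":-0.452,"ty":-0.057,"tz":0.0,"jaw":0.6},{"wx":0,"wy":0,"wz":-0.086,"tx":-0.452,"ty":-0.057,"tz":0.0,"jaw":0.6},{"wx":0,"wy":0,"wz":-0.086,"tx":-0.452,"ty":-0.057,"tz":0.0,"jaw":0.6},{"wx":0,"wy":0,"wz":-0.086,"tx":-0.452,"ty":-0.057,"tz":0.0,"jaw":0.6},{"wx":0,"wy":0,"wz":-0.086,"tx":-0.452,"ty":-0.057,"tz":0.0,"jaw":0.6},{"wx":0,"wy":0,"wz":-0.086,"tx":-0.452,"ty":-0.057,"tz":0.0,"jaw":0.6},{"wx":0,"wy":0,"wz":-0.086,"tx":-0.452,"ty":-0.057,"tz":0.0,"jaw":0.6},{"wx":0,"wy":0,"wz":-0.086,"tx":-0.452,"ty":-0.057,"tz":0.0,"jaw":0.6},{"wx":0,"wy":0,"wz":-0.086,"tx":-0.452,"ty":-0.057,"tz":0.03,"jaw":0.6},{"wx":0,"wy":0,"wz":-0.086,"tx":-0.452,"ty":-0.057,"tz":0.06,"jaw":0.6}]'; python3 - <<'E'
from h import *
plan(.4955,-.2095,.018,.012)
E
```

```text
time: 19.3
tool_pos: [0.4931, -0.2111, 0.0798]
ee_rot: [2.207, 2.232, 0.001]
contact_force: [0.4, -0.8, -0.9]
width: 0.744
grip_force: 35.1
pos [ 0.4931 -0.2111  0.0798] cur yaw 0.011 q [-0.55  0.17  1.73  0.    1.24 -0.56] t 19.3
  w [ 0.002  0.001 -0.001] t [0.0017 0.0022 0.0618]
```

```bash
python3 -m handwheel '[{"wx":0,"wy":0,"wz":0,"tx":0.001,"ty":0.0022,"tz":0.03,"jaw":0.6},{"wx":0,"wy":0,"wz":0,"tx":0.001,"ty":0.0022,"tz":0.05,"jaw":0.6},{"wx":0,"wy":0,"wz":0,"tx":0.001,"ty":0.0022,"tz":0.06,"jaw":0.6},{"wx":0,"wy":0,"wz":0,"tx":0.001,"ty":0.0022,"tz":0.06,"jaw":0.6}]'; python3 - <<'E'
from h import *
plan(.4955,-.2172,.0165,.012)
E
```

```text
time: 19.7
tool_pos: [0.4947, -0.209, 0.019]
ee_rot: [-2.207, -2.234, 0.001]
contact_force: [-0.8, 0.5, -0.5]
width: 0.744
grip_force: 35.1
pos [ 0.4947 -0.209   0.019 ] cur yaw 0.012 q [-0.54  0.24  1.78 -0.    1.12 -0.56] t 19.7
  w [-0.001 -0.001  0.   ] t [-0.0082  0.0007  0.0024]
```

```bash
python3 -m handwheel '[{"wx":0,"wy":0,"wz":0,"tx":-0.002,"ty":0,"tz":0.0015,"jaw":0.6},{"wx":0,"wy":0,"wz":0,"tx":-0.005,"ty":0,"tz":0.0015,"jaw":0.6},{"wx":0,"wy":0,"wz":0,"tx":-0.007,"ty":0,"tz":0.0015,"jaw":0.6},{"wx":0,"wy":0,"wz":0,"tx":-0.0085,"ty":0,"tz":0.0015,"jaw":0.6},{"wx":0,"wy":0,"wz":0,"tx":-0.0085,"ty":0,"tz":0.0015,"jaw":0.6}]'
```

```text
time: 20.2
tool_pos: [0.4952, -0.2183, 0.0185]
ee_rot: [2.208, 2.234, -0.0]
contact_force: [-0.1, 0.5, -0.5]
width: 0.745
grip_force: 35.1
```

```bash
python3 -m handwheel '[{"wx":0,"wy":0,"wz":0,"tx":-0.001,"ty":0,"tz":0.001,"jaw":0.6},{"wx":0,"wy":0,"wz":0,"tx":-0.002,"ty":0,"tz":0.001,"jaw":0.6},{"wx":0,"wy":0,"wz":0,"tx":-0.002,"ty":0,"tz":0.001,"jaw":0.6}]'; python3 - <<'E'
from h import *
o=robot.get_obs();print(o['tool_pos'],o['contact_force'])
snap('side','s7',(200,200,320,320),5)
E
```

```text
time: 20.5
tool_pos: [0.4951, -0.2201, 0.0171]
ee_rot: [-2.208, -2.235, 0.0]
contact_force: [-0.6, -0.0, 0.2]
width: 0.747
grip_force: 35.1
[ 0.49510092 -0.22007818  0.01708585] [-0.58672978 -0.00468889  0.1779051 ]
```

View pics/s7.png

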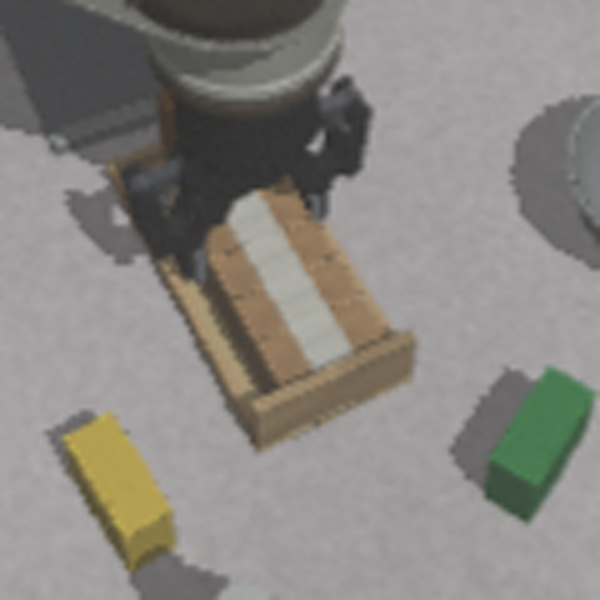

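```bash
python3 -m handwheel '[{"wx":0,"wy":0,"wz":0,"tx":0,"ty":0,"tz":0.0015,"jaw":0.6},{"wx":0,"wy":0,"wz":0,"tx":-0.001,"ty":0,"tz":0.0015,"jaw":0.6},{"wx":0,"wy":0,"wz":0,"tx":-0.002,"ty":0,"tz":0.0015,"jaw":0.6}]'; python3 -m handwheel '[{"wx":0,"wy":0,"wz":0,"tx":-0.0005,"ty":0,"tz":0,"jaw":0.6},{"wx":0,"wy":0,"wz":0,"tx":-0.001,"ty":0,"tz":0,"jaw":0.6}]'
```

```text
time: 20.85
tool_pos: [0.4955, -0.2213, 0.0165]
ee_rot: [-2.208, -2.235, -0.002]
contact_force: [-2.0, 11.8, 15.3]
width: 0.741
grip_force: 37.1
time: 21.05
tool_pos: [0.4956, -0.2223, 0.0165]
ee_rot: [2.208, 2.235, 0.002]
contact_force: [-1.2, 12.1, 16.1]
width: 0.741
grip_force: 37.0
```

```bash
python3 -m handwheel '[{"wx":0,"wy":0,"wz":0,"tx":0.0005,"ty":0,"tz":-0.001,"jaw":1},{"wx":0,"wy":0,"wz":0,"tx":0.0005,"ty":0,"tz":-0.001,"jaw":1},{"wx":0,"wy":0,"wz":0,"tx":0.0005,"ty":0,"tz":-0.001,"jaw":1},{"wx":0,"wy":0,"wz":0,"tx":0,"ty":0,"tz":-0.04,"jaw":1},{"wx":0,"wy":0,"wz":0,"tx":0,"ty":0,"tz":-0.08,"jaw":1},{"wx":0,"wy":0,"wz":0,"tx":0.035,"ty":0,"tz":-0.08,"jaw":0.45},{"wx":0,"wy":0,"wz":0,"tx":0.035,"ty":-0.001,"tz":-0.08,"jaw":0.45},{"wx":0,"wy":0,"wz":0,"tx":0.035,"ty":-0.001,"tz":-0.08,"jaw":0.45},{"wx":0,"wy":0,"wz":0,"tx":0.035,"ty":-0.001,"tz":-0.08,"jaw":0.45}]'; python3 - <<'E'
from h import *
snap('wrist','w8',None,1.3); C=load('w8'); print(proj(C,[[.4945,-.208,.049],[.4945,-.32,.045]])*1.3)
plan(.4945,-.189,.014,.012)
E
```

```text
time: 21.95
tool_pos: [0.4936, -0.1884, 0.0953]
ee_rot: [-2.208, -2.234, 0.001]
contact_force: [0.3, -0.6, -0.3]
width: 0.451
grip_force: 0.0
[[339.2394692  321.48867857]
 [336.74610527 493.40133478]]
pos [ 0.4936 -0.1885  0.0952] cur yaw 0.012 q [-0.51  0.14  1.73 -0.    1.27 -0.52] t 22.0
  w [-0.001 -0.    -0.   ] t [-0.0005  0.0009  0.0812]
```

View pics/w8.png

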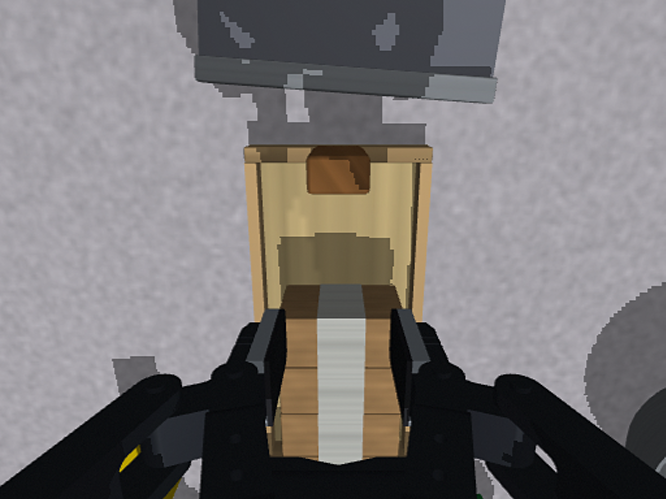

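```bash
python3 -m handwheel '[{"wx":0,"wy":0,"wz":0,"tx":0.001,"ty":0.001,"tz":0.04,"jaw":0.45},{"wx":0,"wy":0,"wz":0,"tx":0.001,"ty":0.001,"tz":0.07,"jaw":0.45},{"wx":0,"wy":0,"wz":0,"tx":0.001,"ty":0.001,"tz":0.08,"jaw":0.45},{"wx":0,"wy":0,"wz":0,"tx":0.0,"ty":0.001,"tz":0.08,"jaw":0.45},{"wx":0,"wy":0,"wz":0,"tx":-0.004,"ty":0.001,"tz":0.08,"jaw":0.45},{"wx":0,"wy":0,"wz":0,"tx":-0.007,"ty":0.001,"tz":0.08,"jaw":0.45}]'
```

```text
time: 22.6
tool_pos: [0.4956, -0.196, 0.0172]
ee_rot: [2.207, 2.233, 0.001]
contact_force: [-0.6, -0.2, -0.3]
width: 0.451
grip_force: 0.0
```

```bash
python3 -m handwheel '[{"wx":0,"wy":0,"wz":0,"tx":-0.001,"ty":0,"tz":0,"jaw":0.45},{"wx":0,"wy":0,"wz":0,"tx":-0.002,"ty":0,"tz":0,"jaw":0.45}]';python3 -m handwheel '[{"wx":0,"wy":0,"wz":0,"tx":-0.001,"ty":0,"tz":0,"jaw":0.45},{"wx":0,"wy":0,"wz":0,"tx":-0.002,"ty":0,"tz":0,"jaw":0.45}]'
```

```text
time: 22.8
tool_pos: [0.4954, -0.1971, 0.0167]
ee_rot: [2.208, 2.234, 0.002]
contact_force: [0.2, 5.8, 3.8]
width: 0.447
grip_force: 3.1
time: 23.0
tool_pos: [0.4953, -0.1989, 0.0166]
ee_rot: [2.208, 2.234, 0.001]
contact_force: [-0.6, 6.7, 4.1]
width: 0.448
grip_force: 3.2
```

```bash
python3 -m handwheel '[{"wx":0,"wy":0,"wz":0,"tx":0.012,"ty":0,"tz":0,"jaw":0.45},{"wx":0,"wy":0,"wz":0,"tx":0.012,"ty":0,"tz":-0.04,"jaw":0.45},{"wx":0,"wy":0,"wz":0,"tx":0.012,"ty":0,"tz":-0.085,"jaw":0.6},{"wx":0,"wy":0,"wz":0,"tx":0.03,"ty":0,"tz":-0.13,"jaw":0.8},{"wx":0,"wy":0,"wz":0,"tx":0.03,"ty":0,"tz":-0.14,"jaw":1},{"wx":0,"wy":0,"wz":0,"tx":0.03,"ty":0,"tz":-0.14,"jaw":1},{"wx":0,"wy":0,"wz":0,"tx":0.03,"ty":0,"tz":-0.14,"jaw":1}]'; python3 - <<'E'
from h import *
snap('wrist','w9',None,1.5); plan(.49,-.13,.05,0)
C=load('w8'); g=lambda p:np.array(p)/1.3
def P(n,p,z):
    X=back(C,g(p),z); d=X[1]-X[0]; print(n,X.round(4).tolist(),np.linalg.norm(d).round(4),np.arctan2(d[1],d[0]).round(3))
P('sill out',[(196,81),(495,104)],.012)
P('head',[(244,147),(432,150)],.018)
P('handle',[(308,193),(370,193)],.065)
E
```

```text
time: 23.7
tool_pos: [0.4941, -0.1687, 0.1546]
ee_rot: [-2.207, -2.234, 0.001]
contact_force: [-0.6, -0.7, -1.4]
width: 0.996
grip_force: 0.0
pos [ 0.494  -0.1688  0.1542] cur yaw 0.012 q [-0.48  0.08  1.67 -0.    1.39 -0.49] t 23.8
  w [-0.002 -0.001  0.012] t [ 0.0387 -0.0033  0.1042]
sill out [[0.4226, -0.0964, 0.012], [0.5714, -0.1054, 0.012]] 0.1491 -0.061
head [[0.4458, -0.1275, 0.018], [0.5403, -0.1279, 0.018]] 0.0945 -0.004
handle [[0.4809, -0.142, 0.065], [0.5061, -0.1417, 0.065]] 0.0252 0.011
```

View pics/w9.png

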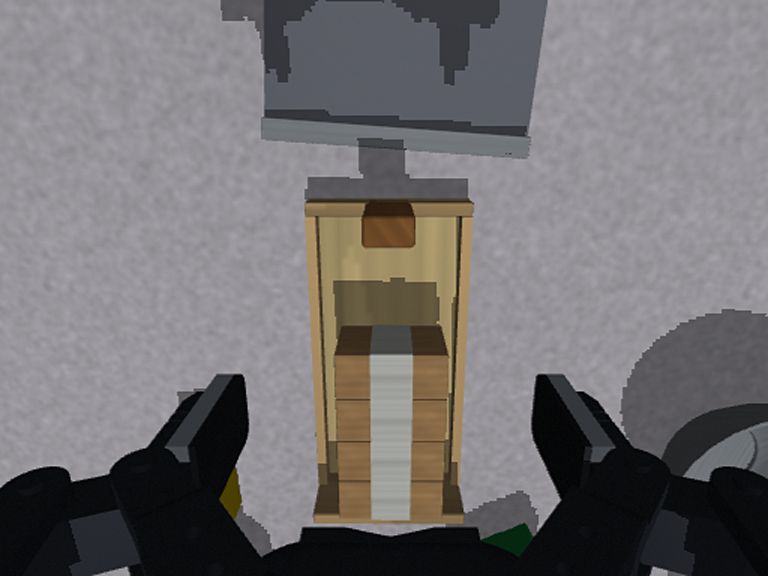

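```bash
python3 - <<'E'
from h import *
C=load('w9'); g=lambda p:np.array(p)/1.5
def P(n,p,z):
    X=back(C,g(p),z); d=X[1]-X[0]; print(n,X.mean(0).round(4),X.round(4).tolist(),np.linalg.norm(d).round(4),np.arctan2(d[1],d[0]).round(3))
P('sill out',[(262,138),(530,155)],.012)
P('sill in',[(262,118),(529,136)],.012)
P('head',[(305,204),(473,203)],.018)
P('tail',[(315,521),(464,521)],.045)
P('handle',[(362,234),(415,234)],.065)
P('last carton',[(335,355),(449,354)],.049)
E
```

```text
sill out [ 0.4972 -0.0993  0.012 ] [[0.4225, -0.0956, 0.012], [0.5719, -0.103, 0.012]] 0.1497 -0.049
sill in [ 0.4968 -0.089   0.012 ] [[0.4231, -0.0851, 0.012], [0.5704, -0.0928, 0.012]] 0.1474 -0.052
head [ 0.4933 -0.1301  0.018 ] [[0.4459, -0.1309, 0.018], [0.5407, -0.1293, 0.018]] 0.0948 0.017
tail [ 0.4958 -0.3258  0.045 ] [[0.4488, -0.3263, 0.045], [0.5428, -0.3253, 0.045]] 0.094 0.011
handle [ 0.4931 -0.1381  0.065 ] [[0.4805, -0.1383, 0.065], [0.5058, -0.138, 0.065]] 0.0253 0.012
last carton [ 0.4958 -0.2088  0.049 ] [[0.4644, -0.2094, 0.049], [0.5273, -0.2081, 0.049]] 0.0629 0.021
```

```bash
python3 -m handwheel '[{"wx":0,"wy":0,"wz":0,"tx":0.0313,"ty":-0.0004,"tz":0.02,"jaw":0.6},{"wx":0,"wy":0,"wz":0,"tx":0.0313,"ty":-0.0004,"tz":0.06,"jaw":0.6},{"wx":0,"wy":0,"wz":0,"tx":0.0313,"ty":-0.0004,"tz":0.1,"jaw":0.6},{"wx":0,"wy":0,"wz":0,"tx":0.0313,"ty":-0.0004,"tz":0.12,"jaw":0.6},{"wx":0,"wy":0,"wz":0,"tx":0.0313,"ty":-0.0004,"tz":0.12,"jaw":0.6},{"wx":0,"wy":0,"wz":0,"tx":0.0313,"ty":-0.0004,"tz":0.12,"jaw":0.1},{"wx":0,"wy":0,"wz":0,"tx":0.0313,"ty":-0.0004,"tz":0.12,"jaw":0.1},{"wx":0,"wy":0,"wz":0,"tx":0.0313,"ty":-0.0004,"tz":0.12,"jaw":0.1},{"wx":0,"wy":0,"wz":0,"tx":0.0313,"ty":-0.0004,"tz":0.12,"jaw":0.1},{"wx":0,"wy":0,"wz":0,"tx":0.0313,"ty":-0.0004,"tz":0.12,"jaw":0.1}]' 50
```

```text
time: 24.75
tool_pos: [0.4941, -0.138, 0.0367]
ee_rot: [2.207, 2.234, 0.0]
contact_force: [-2.0, -0.4, 7.1]
width: 0.296
grip_force: 50.6
```

```bash
python3 -m handwheel '[{"wx":0,"wy":0,"wz":0,"tx":0,"ty":0,"tz":-0.006,"jaw":0.1},{"wx":0,"wy":0,"wz":0,"tx":0,"ty":0,"tz":-0.012,"jaw":0.1},{"wx":0,"wy":0,"wz":0,"tx":0,"ty":0,"tz":-0.018,"jaw":0.1},{"wx":0,"wy":0,"wz":0,"tx":0,"ty":0,"tz":-0.024,"jaw":0.1},{"wx":0,"wy":0,"wz":0,"tx":0,"ty":0,"tz":-0.026,"jaw":0.1},{"wx":0,"wy":0,"wz":0,"tx":0,"ty":0,"tz":-0.026,"jaw":0.1}]'
```

```text
time: 25.35
tool_pos: [0.4939, -0.1377, 0.062]
ee_rot: [2.208, 2.234, 0.0]
contact_force: [0.5, 0.9, -4.9]
width: 0.29
grip_force: 49.6
```

```bash
python3 -m handwheel '[{"wx":0,"wy":0,"wz":0.006,"tx":0.004,"ty":0,"tz":0,"jaw":0.1},{"wx":0,"wy":0,"wz":0.012,"tx":0.008,"ty":0.001,"tz":0,"jaw":0.1},{"wx":0,"wy":0,"wz":0.018,"tx":0.012,"ty":0.0015,"tz":0,"jaw":0.1},{"wx":0,"wy":0,"wz":0.024,"tx":0.016,"ty":0.002,"tz":0,"jaw":0.1},{"wx":0,"wy":0,"wz":0.03,"tx":0.02,"ty":0.0025,"tz":0,"jaw":0.1},{"wx":0,"wy":0,"wz":0.036,"tx":0.024,"ty":0.003,"tz":0,"jaw":0.1},{"wx":0,"wy":0,"wz":0.042,"tx":0.028,"ty":0.0035,"tz":0,"jaw":0.1},{"wx":0,"wy":0,"wz":0.048,"tx":0.032,"ty":0.004,"tz":0,"jaw":0.1},{"wx":0,"wy":0,"wz":0.054,"tx":0.036,"ty":0.0045,"tz":0,"jaw":0.1},{"wx":0,"wy":0,"wz":0.0625,"tx":0.041,"ty":0.0045,"tz":0,"jaw":0.1},{"wx":0,"wy":0,"wz":0.0625,"tx":0.041,"ty":0.0045,"tz":0,"jaw":0.1}]'; python3 - <<'E'
from h import *
snap('wrist','w10',None,1.5)
E
```

```text
time: 26.45
tool_pos: [0.4977, -0.0959, 0.0617]
ee_rot: [-2.277, -2.164, -0.0]
contact_force: [0.2, 1.6, -4.3]
width: 0.295
grip_force: 49.8
```

View pics/w10.png

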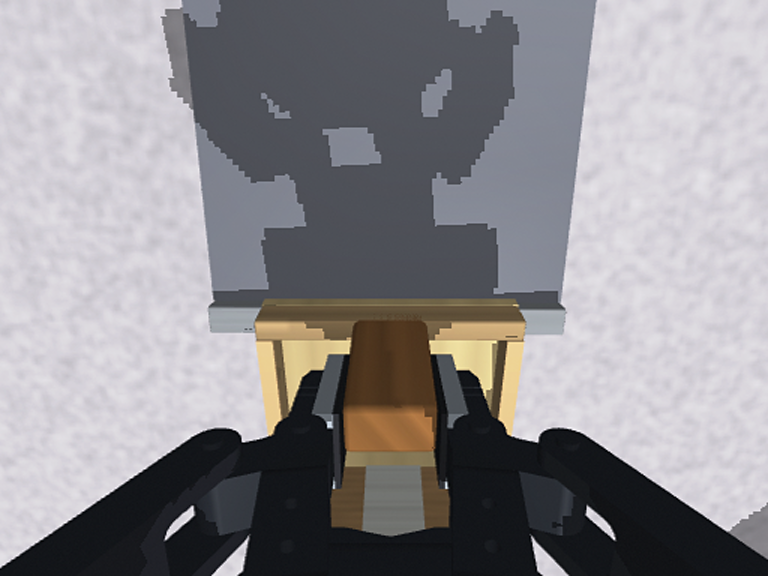

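```bash
python3 -m handwheel '[{"wx":0,"wy":0,"wz":0,"tx":0,"ty":0,"tz":0.004,"jaw":0.1},{"wx":0,"wy":0,"wz":0,"tx":0,"ty":0,"tz":0.008,"jaw":0.1},{"wx":0,"wy":0,"wz":0,"tx":0,"ty":0,"tz":0.011,"jaw":0.1},{"wx":0,"wy":0,"wz":0,"tx":0,"ty":0,"tz":0.013,"jaw":0.1},{"wx":0,"wy":0,"wz":0,"tx":0,"ty":0,"tz":0.014,"jaw":0.1},{"wx":0,"wy":0,"wz":0,"tx":0,"ty":0,"tz":0.014,"jaw":0.1}]'
```

```text
time: 27.1
tool_pos: [0.4978, -0.0967, 0.0492]
ee_rot: [2.276, 2.164, 0.0]
contact_force: [-12.6, 8.9, 32.0]
width: 0.297
grip_force: 54.4
```

```bash
python3 -m handwheel '[{"wx":0,"wy":0,"wz":0,"tx":0,"ty":0,"tz":-0.0012,"jaw":0.1},{"wx":0,"wy":0,"wz":0,"tx":0,"ty":0,"tz":-0.0012,"jaw":0.6},{"wx":0,"wy":0,"wz":0,"tx":0,"ty":0,"tz":-0.0012,"jaw":0.6},{"wx":0,"wy":0,"wz":0,"tx":0,"ty":0,"tz":-0.0012,"jaw":0.6},{"wx":0,"wy":0,"wz":0,"tx":0,"ty":0,"tz":-0.03,"jaw":0.6},{"wx":0,"wy":0,"wz":0,"tx":0,"ty":0,"tz":-0.07,"jaw":0.6},{"wx":0,"wy":0,"wz":0,"tx":0,"ty":0,"tz":-0.11,"jaw":0.6},{"wx":0,"wy":0,"wz":0,"tx":-0.06,"ty":0,"tz":-0.14,"jaw":0.6},{"wx":0,"wy":0,"wz":0,"tx":-0.11,"ty":0,"tz":-0.14,"jaw":0.6},{"wx":0,"wy":0,"wz":0,"tx":-0.16,"ty":0,"tz":-0.14,"jaw":0.6},{"wx":0,"wy":0,"wz":0,"tx":-0.21,"ty":0,"tz":-0.14,"jaw":0.5},{"wx":0,"wy":0,"wz":0,"tx":-0.224,"ty":0,"tz":-0.14,"jaw":0.45}]'; python3 -m handwheel '[{"wx":0,"wy":0,"wz":0,"tx":0,"ty":0,"tz":0,"jaw":0.45},{"wx":0,"wy":0,"wz":0,"tx":0,"ty":0,"tz":0,"jaw":0.45}]'; python3 - <<'E'
from h import *
snap('wrist','w11',None,1.5); plan(.4859,-.325,.022,-.05); C=load('w11')
print(proj(C,[[.4877,-.289,.045],[.44,-.287,.045],[.535,-.291,.045]])*1.5)
E
```

```text
time: 28.3
tool_pos: [0.4856, -0.3238, 0.1873]
ee_rot: [2.279, 2.162, -0.001]
contact_force: [-0.0, 0.7, -0.4]
width: 0.45
grip_force: 0.0
time: 28.5
tool_pos: [0.4862, -0.3207, 0.187]
ee_rot: [-2.278, -2.162, 0.0]
contact_force: [-0.0, -0.3, -0.8]
width: 0.451
grip_force: 0.0
pos [ 0.4864 -0.32    0.1874] cur yaw -0.051 q [-0.71  0.18  1.49  0.    1.47 -0.66] t 28.6
  w [-0.    -0.    -0.001] t [-0.0051 -0.0002  0.1654]
[[389.59776773 214.12987181]
 [307.19247784 214.99832403]
 [471.38386627 213.29683832]]
```

View pics/w11.png

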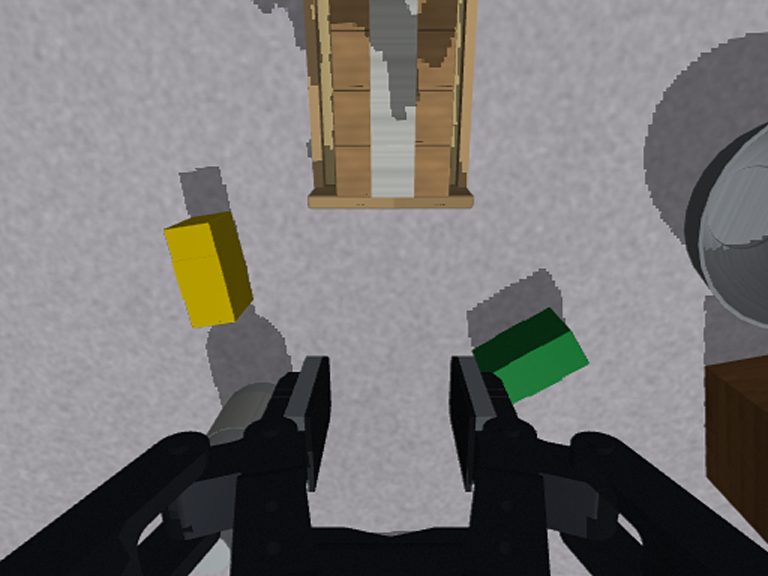

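```bash
python3 -m handwheel '[{"wx":0,"wy":0,"wz":0,"tx":-0.003,"ty":0,"tz":0.05,"jaw":0.45},{"wx":0,"wy":0,"wz":0,"tx":-0.003,"ty":0,"tz":0.1,"jaw":0.45},{"wx":0,"wy":0,"wz":0,"tx":-0.003,"ty":0,"tz":0.14,"jaw":0.45},{"wx":0,"wy":0,"wz":0,"tx":-0.003,"ty":0,"tz":0.163,"jaw":0.45},{"wx":0,"wy":0,"wz":0,"tx":-0.003,"ty":0,"tz":0.165,"jaw":0.45},{"wx":0,"wy":0,"wz":0,"tx":0.003,"ty":0,"tz":0.165,"jaw":0.45},{"wx":0,"wy":0,"wz":0,"tx":0.009,"ty":0,"tz":0.165,"jaw":0.45},{"wx":0,"wy":0,"wz":0,"tx":0.014,"ty":0,"tz":0.165,"jaw":0.45},{"wx":0,"wy":0,"wz":0,"tx":0.019,"ty":0,"tz":0.165,"jaw":0.45},{"wx":0,"wy":0,"wz":0,"tx":0.024,"ty":0,"tz":0.165,"jaw":0.45},{"wx":0,"wy":0,"wz":0,"tx":0.029,"ty":0,"tz":0.165,"jaw":0.45},{"wx":0,"wy":0,"wz":0,"tx":0.034,"ty":0,"tz":0.165,"jaw":0.45}]'
```

```text
time: 29.75
tool_pos: [0.4885, -0.2869, 0.0234]
ee_rot: [2.275, 2.163, -0.001]
contact_force: [-0.3, -5.9, 2.8]
width: 0.453
grip_force: 3.1
```

```bash
python3 -m handwheel '[{"wx":0,"wy":0,"wz":0,"tx":0.005,"ty":0,"tz":0,"jaw":0.45},{"wx":0,"wy":0,"wz":0,"tx":0.01,"ty":0,"tz":0,"jaw":0.45},{"wx":0,"wy":0,"wz":0,"tx":0.015,"ty":0,"tz":0,"jaw":0.45},{"wx":0,"wy":0,"wz":0,"tx":0.02,"ty":0,"tz":0,"jaw":0.45},{"wx":0,"wy":0,"wz":0,"tx":0.025,"ty":0,"tz":0,"jaw":0.45},{"wx":0,"wy":0,"wz":0,"tx":0.03,"ty":0,"tz":0,"jaw":0.45},{"wx":0,"wy":0,"wz":0,"tx":0.035,"ty":0,"tz":0,"jaw":0.45},{"wx":0,"wy":0,"wz":0,"tx":0.04,"ty":0,"tz":0,"jaw":0.45},{"wx":0,"wy":0,"wz":0,"tx":0.045,"ty":0,"tz":0,"jaw":0.45},{"wx":0,"wy":0,"wz":0,"tx":0.05,"ty":0,"tz":0,"jaw":0.45},{"wx":0,"wy":0,"wz":0,"tx":0.055,"ty":0,"tz":0,"jaw":0.45},{"wx":0,"wy":0,"wz":0,"tx":0.06,"ty":0,"tz":0,"jaw":0.45}]'; python3 - <<'E'
from h import *
plan(.4978,-.0873,.022,-.05)
snap('side','s12',(170,160,300,290),4.5)
E
```

```text
time: 30.95
tool_pos: [0.4915, -0.2269, 0.0233]
ee_rot: [2.276, 2.163, -0.001]
contact_force: [-0.5, -5.9, 2.6]
width: 0.448
grip_force: 3.2
pos [ 0.4915 -0.2269  0.0233] cur yaw -0.051 q [-0.57  0.24  1.77 -0.    1.12 -0.52] t 30.9
  w [ 0.001  0.002 -0.001] t [ 0.1398 -0.0008  0.001 ]
```

View pics/s12.png

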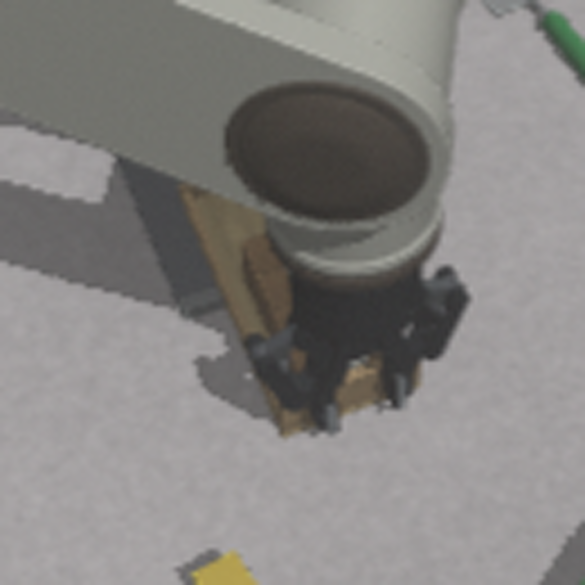

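```bash
python3 -m handwheel '[{"wx":0,"wy":0,"wz":0,"tx":0.004,"ty":0,"tz":0,"jaw":0.45},{"wx":0,"wy":0,"wz":0,"tx":0.008,"ty":0,"tz":0,"jaw":0.45},{"wx":0,"wy":0,"wz":0,"tx":0.012,"ty":0,"tz":0,"jaw":0.45},{"wx":0,"wy":0,"wz":0,"tx":0.016,"ty":0,"tz":0,"jaw":0.45},{"wx":0,"wy":0,"wz":0,"tx":0.02,"ty":0,"tz":0,"jaw":0.45},{"wx":0,"wy":0,"wz":0,"tx":0.024,"ty":0,"tz":0,"jaw":0.45},{"wx":0,"wy":0,"wz":0,"tx":0.028,"ty":0,"tz":0,"jaw":0.45},{"wx":0,"wy":0,"wz":0,"tx":0.032,"ty":0,"tz":0,"jaw":0.45},{"wx":0,"wy":0,"wz":0,"tx":0.036,"ty":0,"tz":0,"jaw":0.45},{"wx":0,"wy":0,"wz":0,"tx":0.04,"ty":0,"tz":0,"jaw":0.45},{"wx":0,"wy":0,"wz":0,"tx":0.044,"ty":0,"tz":0,"jaw":0.45},{"wx":0,"wy":0,"wz":0,"tx":0.048,"ty":0,"tz":0,"jaw":0.45}]'
```

```text
time: 32.2
tool_pos: [0.4943, -0.1798, 0.0237]
ee_rot: [2.275, 2.162, -0.001]
contact_force: [-1.0, -12.8, 9.3]
width: 0.447
grip_force: 6.4
```

```bash
python3 -m handwheel '[{"wx":0,"wy":0,"wz":0,"tx":0.004,"ty":0,"tz":0,"jaw":0.45},{"wx":0,"wy":0,"wz":0,"tx":0.008,"ty":0,"tz":0,"jaw":0.45},{"wx":0,"wy":0,"wz":0,"tx":0.012,"ty":0,"tz":0,"jaw":0.45},{"wx":0,"wy":0,"wz":0,"tx":0.016,"ty":0,"tz":0,"jaw":0.45},{"wx":0,"wy":0,"wz":0,"tx":0.02,"ty":0,"tz":0,"jaw":0.45},{"wx":0,"wy":0,"wz":0,"tx":0.024,"ty":0,"tz":0,"jaw":0.45},{"wx":0,"wy":0,"wz":0,"tx":0.028,"ty":0,"tz":0,"jaw":0.45},{"wx":0,"wy":0,"wz":0,"tx":0.032,"ty":0,"tz":0,"jaw":0.45},{"wx":0,"wy":0,"wz":0,"tx":0.036,"ty":0,"tz":0,"jaw":0.45},{"wx":0,"wy":0,"wz":0,"tx":0.04,"ty":0,"tz":0,"jaw":0.45},{"wx":0,"wy":0,"wz":0,"tx":0.044,"ty":0,"tz":0,"jaw":0.45},{"wx":0,"wy":0,"wz":0,"tx":0.048,"ty":0,"tz":0,"jaw":0.45}]'; python3 - <<'E'
from h import *
plan(.4978,-.0873,.022,-.05)
E
```

```text
time: 33.4
tool_pos: [0.496, -0.1303, 0.0226]
ee_rot: [2.277, 2.165, -0.0]
contact_force: [-0.4, -2.5, -1.4]
width: 0.452
grip_force: 1.4
pos [ 0.496  -0.1303  0.0226] cur yaw -0.05 q [-0.41  0.19  1.84 -0.    1.11 -0.36] t 33.4
  w [-0.  0. -0.] t [ 0.043  -0.0004  0.0006]
```

```bash
python3 -m handwheel '[{"wx":0,"wy":0,"wz":0,"tx":0.004,"ty":0,"tz":0,"jaw":0.45},{"wx":0,"wy":0,"wz":0,"tx":0.008,"ty":0,"tz":0,"jaw":0.45},{"wx":0,"wy":0,"wz":0,"tx":0.012,"ty":0,"tz":0,"jaw":0.45},{"wx":0,"wy":0,"wz":0,"tx":0.016,"ty":0,"tz":0,"jaw":0.45},{"wx":0,"wy":0,"wz":0,"tx":0.02,"ty":0,"tz":0,"jaw":0.45},{"wx":0,"wy":0,"wz":0,"tx":0.024,"ty":0,"tz":0,"jaw":0.45},{"wx":0,"wy":0,"wz":0,"tx":0.027,"ty":0,"tz":0,"jaw":0.45},{"wx":0,"wy":0,"wz":0,"tx":0.029,"ty":0,"tz":0,"jaw":0.45},{"wx":0,"wy":0,"wz":0,"tx":0.031,"ty":0,"tz":0,"jaw":0.45},{"wx":0,"wy":0,"wz":0,"tx":0.033,"ty":0,"tz":0,"jaw":0.45},{"wx":0,"wy":0,"wz":0,"tx":0.035,"ty":0,"tz":0,"jaw":0.45},{"wx":0,"wy":0,"wz":0,"tx":0.037,"ty":0,"tz":0,"jaw":0.45}]'; python3 -m handwheel '[{"wx":0,"wy":0,"wz":0,"tx":0.002,"ty":0,"tz":0,"jaw":0.45},{"wx":0,"wy":0,"wz":0,"tx":0.004,"ty":0,"tz":0,"jaw":0.45},{"wx":0,"wy":0,"wz":0,"tx":0.006,"ty":0,"tz":0,"jaw":0.45},{"wx":0,"wy":0,"wz":0,"tx":0.0065,"ty":0,"tz":0,"jaw":0.45}]'; python3 - <<'E'
from h import *
plan(.4978,-.0873,.022,-.05)
E
```

```text
time: 34.6
tool_pos: [0.4979, -0.0936, 0.0227]
ee_rot: [2.277, 2.164, -0.0]
contact_force: [-0.2, -3.1, -0.7]
width: 0.45
grip_force: 1.7
time: 35.0
tool_pos: [0.4982, -0.087, 0.0226]
ee_rot: [-2.277, -2.165, 0.0]
contact_force: [0.3, -3.5, -0.6]
width: 0.447
grip_force: 1.8
pos [ 0.4982 -0.087   0.0226] cur yaw -0.05 q [-0.33  0.18  1.86 -0.    1.11 -0.27] t 35.0
  w [-0.  0. -0.] t [-0.0004 -0.0004  0.0006]
```

```bash
python3 -m handwheel '[{"wx":0,"wy":0,"wz":0,"tx":-0.01,"ty":0,"tz":0,"jaw":0.45},{"wx":0,"wy":0,"wz":0,"tx":-0.035,"ty":0,"tz":-0.02,"jaw":0.45},{"wx":0,"wy":0,"wz":0,"tx":-0.035,"ty":0,"tz":-0.07,"jaw":0.45},{"wx":0,"wy":0,"wz":0,"tx":-0.035,"ty":0,"tz":-0.12,"jaw":0.45},{"wx":0,"wy":0,"wz":0,"tx":-0.035,"ty":0,"tz":-0.17,"jaw":0.45},{"wx":0,"wy":0,"wz":0,"tx":-0.035,"ty":0,"tz":-0.22,"jaw":0.45},{"wx":0,"wy":0,"wz":0,"tx":-0.035,"ty":0,"tz":-0.23,"jaw":0.45},{"wx":0,"wy":0,"wz":0,"tx":-0.035,"ty":0,"tz":-0.23,"jaw":0.45}]'; cat > prof.py <<'E'
from h import *
import sys
name=sys.argv[1]; C=snap('wrist',name); im=cv2.imread(f'pics/{name}_raw.png')
hsv=cv2.cvtColor(im,cv2.COLOR_BGR2HSV)
b0=np.array([.4972,-.0993]); Y=np.array([.05,.9987]); X=np.array([.9987,-.05])
def bay(bx,by,z): return [*(b0+bx*X+by*Y),z]
for bx in(-.06,-.045,-.038,-.025,0,.025,.038,.045,.06):
    p=proj(C,[bay(bx,by,.049) for by in np.arange(-.02,.25,.001)]); 
    out=[];last=None
    for (u,v),by in zip(p,np.arange(-.02,.25,.001)):
        u,v=int(round(u)),int(round(v))
        if not(0<=u<512 and 0<=v<384): continue
        h,s,w=[int(q) for q in hsv[v,u]]
        k=('o' if h<13 else 'w') if s>70 and h<30 else 'g'
        k+=str(w//40)
        if k!=last: out.append(f'{by*1000:.0f}{k}'); last=k
    print(bx,' '.join(out))
E
python3 prof.py w13
```

```text
time: 35.8
tool_pos: [0.497, -0.1227, 0.2544]
ee_rot: [2.275, 2.162, 0.002]
contact_force: [1.0, -0.5, -0.5]
width: 0.447
grip_force: 0.0
-0.06 -20g4 -18g3 -3g4 -1g3 4g4 5g3 6g2 7g3 10g2 11g3 16g1 21g2
-0.045 -20g4 -15g3 16g1 22g2 25w3 32w2 33g2 50g1 52g2 54g1 61g2 128g1
-0.038 -20g4 -19g3 -11g4 -10g3 -6g4 -4g3 2g4 5g3 16g1 22g2 25w3 32w2 33w1 35w2 39w1 50w2 51w4 54w3 67w2 77w4 82w3 94w2 102w4 108w3 119w2 127w4
-0.025 -20g3 16g1 21g2 25w3 32w2 33w3 60w1 61w3 89w1 90w3 117w1 118w3
0 -20g3 4g4 5g3 15g1 20g2 25w3 32g3 33g4 44g3 49g4 72g3 77g4 91g3 92g4 101g3 108g2
0.025 -20g3 2g4 3g3 14g2 15g1 21g2 25w2 26w3 32w2 33w3 60w1 61w3 89w1 90w3 117w1 118w3
0.038 -20g3 -9g4 -6g3 1g4 4g3 14g2 15g1 20g2 25w3 32w2 33w1 35w2 54w1 59w2 85w1 86w2 105w3 108w2
0.045 -20g3 0g4 4g3 14g2 15g1 20g2 25w2 26w3 32w2 33w1 34g2 35g3 38w3 48w4 57g2 58g3 63w3 73w4 82g3 88w3 94w4 107g3 111w3 118w4 131g3
0.06 -20g3 -15g4 -13g3 -8g4 -4g3 3g4 4g3 14g2 15g1 21g2
```

```bash
python3 - <<'E'
from h import *
print(order.close_job())
E
```

```text
the job is handed in; nothing more can be done
None
```

I found four soap cartons, stood them in the tray as a closed row against the tall end board, and pushed the tray over the sill. It now lies straight on the deck, about 13 mm past the sill and 15 mm short of the back stop, and the job is handed in.

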